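Weigh two conduit hubs and seat the heavier one in the cradle

TASK

Stand the two look-alike conduit hubs on opposite pans of the balance, one on each, and let go so that the balance shows which is heavier. Leave the lighter hub on its pan; stand the heavier one between the side rails of the cradle and slide it along to the sprung rubber pad, press it firmly home there with about 8 N (never more than 12 N), and leave it standing flat against the pad. Set the hubs down gently on the balance and do not disturb the other things on the table.

Things in the scene. Friction and masses are not known exactly. Their poses are not given: they have to be found in the camera images.
- hub_p: one of two identical-looking grey cast conduit hubs: round foot flange 56 mm in diameter and 14 mm thick, round barrel 40 mm in diameter above it, 52 mm tall overall; stands upright on its flange; round, so its yaw does not matter. Origin: centre of its underside, z up. One hub weighs 360 to 440 g, the other 225 to 275 g; neither looks, name nor place tells which.
- hub_q: one of two identical-looking grey cast conduit hubs: round foot flange 56 mm in diameter and 14 mm thick, round barrel 40 mm in diameter above it, 52 mm tall overall; stands upright on its flange; round, so its yaw does not matter. Origin: centre of its underside, z up. One hub weighs 360 to 440 g, the other 225 to 275 g; neither looks, name nor place tells which.
- balance: grey equal-arm counter balance, fixed: foot 100 by 170 mm, column 50 mm wide, 104 mm high; origin centre of its underside; its y axis runs along the beam, left pan at +120 mm, right pan at -120 mm. The pans share one beam: one rises as much as the other sinks, slowly (damped); a difference of 60 g carries them to their stops
- pan_left_top (a point): point at the centre of the upper face of the left (its own +y side) pan of the balance, on which a hub is set down; the pan is a flat steel disc 90 mm in diameter with a faint rim, always level. It is 76 mm above the table with the balance level, and sinks or rises 15 mm to its stops
- pan_right_top (a point): point at the centre of the upper face of the right (its own -y side) pan of the balance, on which a hub is set down; the pan is a flat steel disc 90 mm in diameter with a faint rim, always level. It is 76 mm above the table with the balance level, and sinks or rises 15 mm to its stops
- pan_left (a joint): height of the left pan from level, m: +0.015 = left pan fully up (the right one fully down, right load heavier), -0.015 = left pan fully down (left load heavier), about 0 when empty
- cradle: fixed steel cradle, open on top, 240 mm long (its x axis), 92 mm wide, floor plate 8 mm thick; two parallel side rails 66 mm apart inside, 12 mm high above the floor, from x = -60 to +110 mm, with a flared mouth before them (x = -90 to -60 mm). Origin: centre of its underside, x axis along the lane towards the end block, z up
- lane (a point): point on the floor of the cradle (8 mm above its underside), in mid length and midway between the rails; axes as the cradle's; a seated hub's underside is at its height. The floor has a slippery plastic lining (friction about 0.3); its drag adds to the push felt at the hand, the more the hub is pressed down
- stop: end block across the lane, 20 mm thick, 66 wide, 44 high; origin: lower middle of its near face, 98 mm along +x from point lane; axes as cradle. A screw carries a rubber pad (26 mm wide, 26 to 42 mm above the lane floor: it meets the hub's barrel), near face 37 to 87 mm before the block (11 to 61 mm along +x from point lane), set anew each time, not measured. Pad spring 10 N/mm, well damped, travel 4 mm
- tape_roll: bystander: cardboard ring lying flat, 90 mm in diameter, 45 mm high; origin centre of its underside
- wall_plates: bystander: stack of white wall plates, 70 by 115 mm, 30 mm high; origin centre of its underside
- screw_jar: bystander: clear jar with a white lid, 64 mm in diameter, 85 mm high; origin centre of its underside
- wall_switch: bystander: wall switch on a steel strap, 42 by 105 mm, 37 mm high; origin centre of its underside
Mind the look-alikes: they are no part of the job. What is shaped like the hub_q but pink or red is not meant.

How it is judged:
On the way, in this order (a step that is already met when the one before it is completed fails the run):
1. both hubs stand on opposite pans of the balance, let go, and the balance has come to rest at its stop (((horizontal distance between hub_p and pan_left_top below 0.03 m and z of hub_p in the frame of pan_left_top below 0.006 m and angle between each of hub_p, hub_q's own z axis and vertical below 0.12 rad and horizontal distance between hub_q and pan_right_top below 0.03 m and z of hub_q in the frame of pan_right_top below 0.006 m) or (horizontal distance between hub_p and pan_right_top below 0.03 m and z of hub_p in the frame of pan_right_top below 0.006 m and angle between each of hub_p, hub_q's own z axis and vertical below 0.12 rad and horizontal distance between hub_q and pan_left_top below 0.03 m and z of hub_q in the frame of pan_left_top below 0.006 m)) and contact force between the fingers and hub_p below 0.1 N and contact force between the fingers and hub_q below 0.1 N and velocity of joint pan_left between -0.01 and 0.01 m/s and (value of joint pan_left above 0.012 m or value of joint pan_left below -0.012 m)), for 0.2 s.
2. the heavier hub stands in the lane and is pressed against the sprung pad with more than 4 N (y of hub_p in the frame of lane between -0.007 and 0.007 m and x of hub_p in the frame of lane between -0.022 and 0.055 m and z of hub_p in the frame of lane between -0.003 and 0.004 m and angle between hub_p's own z axis and vertical below 0.12 rad and contact force between hub_p and stop above 4 N and ((horizontal distance between hub_q and pan_left_top below 0.03 m and z of hub_q in the frame of pan_left_top below 0.006 m and angle between hub_q's own z axis and vertical below 0.12 rad) or (horizontal distance between hub_q and pan_right_top below 0.03 m and z of hub_q in the frame of pan_right_top below 0.006 m and angle between hub_q's own z axis and vertical below 0.12 rad))), for 0.2 s.
At the end, for the whole second after the job is handed in: The heavier hub stands upright (within 0.12 rad) on the cradle floor (underside within 4 mm of it) between the rails (within 7 mm of the lane's middle), at rest and touching the sprung pad; the lighter hub stands upright on either pan, within 30 mm of its centre, at rest; both are released (y of hub_p in the frame of lane between -0.007 and 0.007 m and x of hub_p in the frame of lane between -0.022 and 0.055 m and z of hub_p in the frame of lane between -0.003 and 0.004 m and angle between hub_p's own z axis and vertical below 0.12 rad and contact force between hub_p and stop above 0.05 N and ((horizontal distance between hub_q and pan_left_top below 0.03 m and z of hub_q in the frame of pan_left_top below 0.006 m and angle between hub_q's own z axis and vertical below 0.12 rad) or (horizontal distance between hub_q and pan_right_top below 0.03 m and z of hub_q in the frame of pan_right_top below 0.006 m and angle between hub_q's own z axis and vertical below 0.12 rad)) and linear speed of each of hub_p, hub_q below 0.01 m/s and contact force between the fingers and hub_p below 0.1 N and contact force between the fingers and hub_q below 0.1 N).
It fails at once if a hub is rammed against the end pad or block with more than 12 N (contact force between any of hub_p, hub_q and stop above 12 N).
It fails at once if a hub or the gripper presses on the balance with 35 N or more (dropped or pushed down hard) (contact force between any of hub_p, hub_q, the arm, the fingers and balance above 35 N).
It fails at once if a bystander (tape roll, wall plates, screw jar, wall switch) is moved more than 20 mm (distance of any of tape_roll, wall_plates, screw_jar, wall_switch from where it was at the start of the episode above 0.02 m).
It also fails if it takes over 72 s, if anything falls off the work surface, if the arm or the gripper's body presses on something with over 40 N, if the wrist force passes 120 N, or if a joint passes its speed limit or range.

ROBOT

A 6-joint arm with a two-finger parallel gripper is mounted at the origin on the work surface. World frame = base frame: x ahead of the robot, y to its left, z up, the work surface at z = 0. Lengths are in m, angles in rad, forces in N, time in s.
With the tool pointing down it reaches from about 0.3 to 0.95 m from the base axis. Payload 3.1 kg.
Tool frame: the origin (TCP) lies at the very end of the fingers, on their centre line; the grasp point (between the pads) lies 19 mm behind it (robot.hold_point_z is the distance from the TCP to the grasp point, in m); x points along the fingers, y is the direction in which the jaws open and shut, and the axes are right-handed (so a half turn about x gives the same grasp; the last joint's range is limited). The gripper opens to 85 mm and grips with 20 to 120 N. Pads are 22 mm wide; open, the fingers measure 114 mm over their backs; the gripper's body (76 mm by 85 mm) begins 54 mm behind the grasp point. The pads swing forward as they close: fully open they stand 13 mm farther back than shut.
Start: joints at [1.05, 0.308, 1.634, -0, 1.2, -0.07], TCP at [0.272, 0.563, 0.231] pointing down, gripper open.
Joint ranges: [-3.06, 3.06], [-0.79, 1.96], [0.05, 2.63], [-1.19, 4.34], [0.05, 2.64], [-2.94, 2.94]. Speed limits (rad/s): [2.79, 2.79, 3.14, 3.14, 3.14, 3.14].

INTERFACE

Orientations are given as a unit quaternion [x, y, z, w].
In Python, from station import robot gives the robot as it stands.
- The arm moves only by the tool move_arm, never from a script. Its argument "commands" is a list of rows, each an object with "offset": the shift along the tool's x, y, z in mm, a list of three; "roll": the turn about the tool's x in degrees; "grip": the opening, from 0 (shut) to 1 (fully open). In form: [{"offset": [x, y, z], "roll": roll, "grip": grip}, ...]. A call has exactly 5 rows; each row is the pose to reach, as a shift and turn from the pose commanded when the call began, along the tool's axes at that moment; what a row does not reach only later rows make up. A row lasts 1/12 s, in which the tool goes at most 41.7 mm and 7.16 degrees, less where a joint would pass 70% of its speed; a pose out of reach is approached as far as the arm can. A call with a gripper value outside its range is refused whole. The fingers move at their own pace and stop on an object; "grip_force" is the grip in N (left out, the last holds). Time passes only in rows, so rows that repeat a pose let the fingers close, or fill a call up. It gives the time, the measured TCP pose, the force and the opening at its end, in the units of the state.
- robot.get_obs(): the state, without advancing time (a new reading comes with each control period).
- robot.capture(name): name is "side" or "top" or "wrist"; returns a dict with "image" (420x560x3 uint8, red, green, blue), "intrinsics" (3x3 intrinsics, pixels), "extrinsics" (4x4, takes a point from world to camera coordinates); the wrist camera has in their place "tool_from_camera" (4x4, takes a point from camera to tool coordinates, whose origin is the TCP and whose axes are the tool frame's). Camera axes: x right, y up, looking along -z (the intrinsics and any distortion apply to the point x, -y, -z); pixel columns grow to the right and rows downward; lengths in m; the calibration is good to about 2 mm. A picture is of the moment at which its call begins: read the wrist's pose just before it. There is no depth.
- robot.close_job(): hands the job in, once; it reports no verdict.
The state is a dict: "time_s": time; "joint_positions": joint angles; "joint_vel": joint speeds; "effort": joint torques, N m; "ee_pos": TCP position; "tcp_rot": TCP orientation; "wrist_force": force on the tool from outside, world axes, zero at the start; "ft_torque": the same for the moment, N m; "width": finger opening in m.
Only numpy, scipy, OpenCV 4.12 (cv2) and the standard library are available. Lean on these libraries where they do the work, as an engineer would, in place of code of your own. Each camera call takes 0.05 s, during which the arm holds its last target.

## Working session

There is one attempt and no reset: what is moved stays moved. The work goes in short steps, Python scripts to look and compute and a tool call to move; the robot and the scene stay as the last step left them, time stands still between calls to the robot, and variables do not carry over. Pictures are saved under pics/ and viewed, and the job is handed in when it is done.

Besides the shell and the picture viewer there is one more tool, called after "Emit:" as name(argument=value, ...), one argument or row to a line, values as JSON. move_arm: Moves the arm, as the interface text tells. Its arguments: {"type":"object","properties":{"commands":{"type":"array"},"grip_force":{"type":"number"}},"required":["commands"]}

```bash
ls; mkdir -p pics; python3 - <<'E'
from station import robot
import cv2
print(robot.get_obs())
for n in ("side","top","wrist"):
    c=robot.capture(n); cv2.imwrite(f"pics/{n}0.png",c["image"][:,:,::-1])
    print(n,c["intrinsics"]); print(c.get("extrinsics",c.get("tool_from_camera"))); print([k for k in c if k!='image'])
E
```

```text
pics
{'time_s': 0.0, 'joint_positions': array([ 1.05030768e+00,  3.09013966e-01,  1.63517764e+00,  6.46841431e-06,
        1.19974069e+00, -6.96931077e-02]), 'joint_vel': array([ 0.00051074,  0.00030077,  0.00088628, -0.00045124, -0.0006102 ,
        0.00051051]), 'effort': array([-1.12528367e-04, -4.15254593e+01, -2.76670718e+01, -8.53872075e-05,
        1.02468976e-02, -1.49122434e-05]), 'ee_pos': array([0.27190647, 0.56183228, 0.23004577]), 'tcp_rot': array([ 0.15724407,  0.68946267, -0.1588257 ,  0.68897745]), 'wrist_force': array([ 0.63900623, -0.3945203 ,  0.11795214]), 'ft_torque': array([ 0.0214706 ,  0.03310762, -0.0021578 ]), 'width': 0.0854917796616842}
side [[386.73424551   0.         276.42889824]
 [  0.         386.73424551 212.75974588]
 [  0.           0.           1.        ]]
[[ 0.95362715 -0.30039115 -0.01898464 -0.48409124]
 [ 0.21972659  0.65166605  0.72598318 -0.20994865]
 [-0.20570728 -0.6964887   0.68745036 -0.90131612]
 [ 0.          0.          0.          1.        ]]
['intrinsics', 'extrinsics']
top [[519.89871339   0.         264.96609405]
 [  0.         519.89871339 210.64580076]
 [  0.           0.           1.        ]]
[[ 0.00645785 -0.99990521  0.01216027  0.04274419]
 [ 0.99010008  0.0080987   0.14012938 -0.55655028]
 [-0.14021458  0.01113495  0.99005853 -1.4028858 ]
 [ 0.          0.          0.          1.        ]]
['intrinsics', 'extrinsics']
wrist [[291.21013578   0.         278.07935065]
 [  0.         291.21013578 216.02437125]
 [  0.           0.           1.        ]]
[[-1.18196031e-05  2.70163586e-01 -9.62814435e-01 -1.43067363e-01]
 [ 1.00000000e+00  1.79958696e-05 -7.22649579e-06  3.27766915e-04]
 [ 1.53743470e-05 -9.62814435e-01 -2.70163586e-01 -6.67488409e-02]
 [ 0.00000000e+00  0.00000000e+00  0.00000000e+00  1.00000000e+00]]
['intrinsics', 'tool_from_camera']
```

View pics/top0.png

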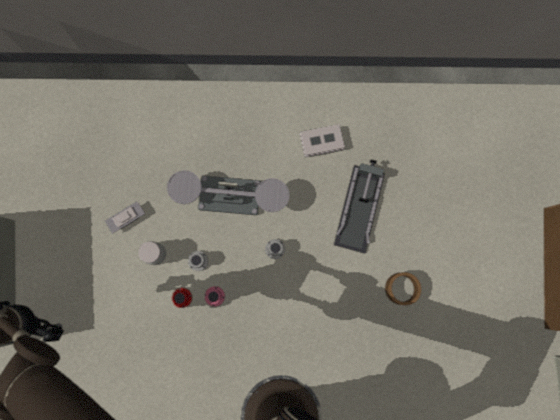

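View pics/side0.png

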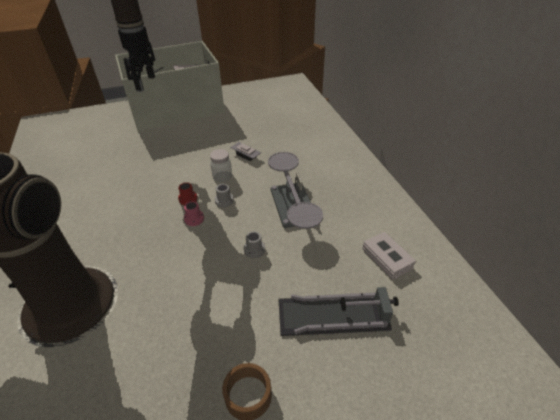

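View pics/wrist0.png

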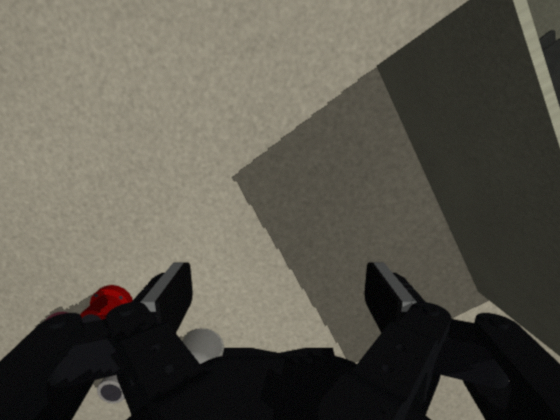

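The top view shows grey hubs at about (197,260) and (275,248), red and pink look-alikes at (182,298) and (214,297), pans at (185,187) and (272,195), and the cradle running from (352,245) to the block at (372,168). Next I'll zoom in to get accurate pixels.

```bash
cat > h.py <<'E'
import numpy as np, cv2
from station import robot
def pix2world(c,uv,z):
    K=c["intrinsics"];E=c["extrinsics"];R=E[:3,:3];t=E[:3,3]
    d=np.linalg.inv(K)@np.array([uv[0],uv[1],1.]); d=R.T@np.array([d[0],-d[1],-d[2]])
    o=-R.T@t; return o+d*(z-o[2])/d[2]
def w2pix(c,p):
    K=c["intrinsics"];E=c["extrinsics"];q=E[:3,:3]@np.array(p)+E[:3,3]
    v=K@np.array([q[0],-q[1],-q[2]]); return v[:2]/v[2]
def zoom(img,x0,y0,x1,y1,s,fn):
    im=cv2.resize(img[y0:y1,x0:x1,::-1],None,fx=s,fy=s,interpolation=cv2.INTER_CUBIC)
    im=cv2.convertScaleAbs(im,alpha=1.5,beta=10)
    for x in range((x0+9)//10*10,x1,10): cv2.line(im,((x-x0)*s,0),((x-x0)*s,6 if x%50 else 14),(0,255,255),1)
    for y in range((y0+9)//10*10,y1,10): cv2.line(im,(0,(y-y0)*s),(6 if y%50 else 14,(y-y0)*s),(0,255,255),1)
    cv2.imwrite(fn,im)
E
python3 - <<'E'
from h import *
c=robot.capture("top")
np.savez("top0.npz",**c)
zoom(c["image"],140,160,300,280,5,"pics/z1.png")
zoom(c["image"],310,145,410,265,5,"pics/z2.png")
for n,uv,z in [("hubA",(197,260),.052),("hubB",(275,248),.052),("panL",(185,187),.076),("panR",(272,195),.076),("mouth",(352,245),.008),("end",(372,168),.04),("jar",(151,253),.085),("red",(182,298),.05),("pink",(214,297),.05)]: print(n,pix2world(c,uv,z).round(3))
E
```

```text
hubA [0.418 0.23  0.052]
hubB [0.452 0.019 0.052]
panL [0.614 0.265 0.076]
panR [0.594 0.028 0.076]
mouth [ 0.465 -0.199  0.008]
end [ 0.68  -0.253  0.04 ]
jar [0.434 0.348 0.085]
red [0.316 0.268 0.05 ]
pink [0.319 0.182 0.05 ]
```

View pics/z1.png

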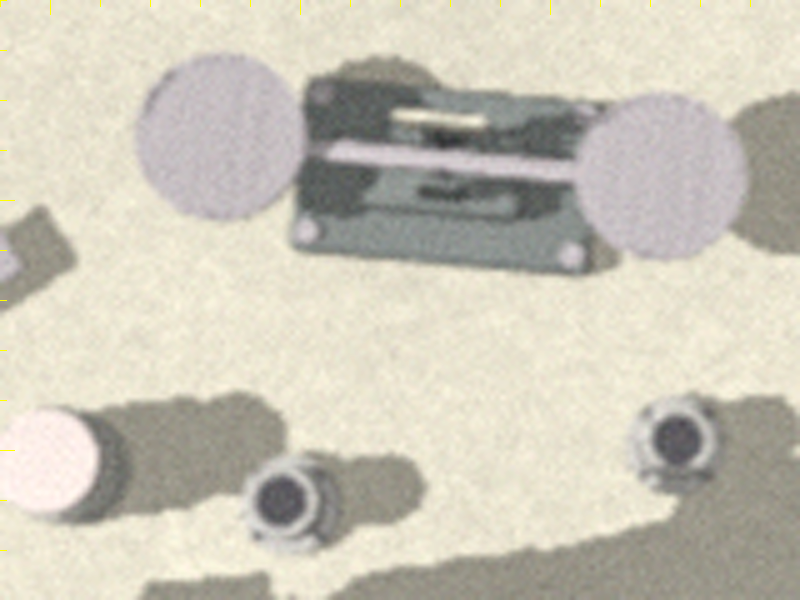

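View pics/z2.png

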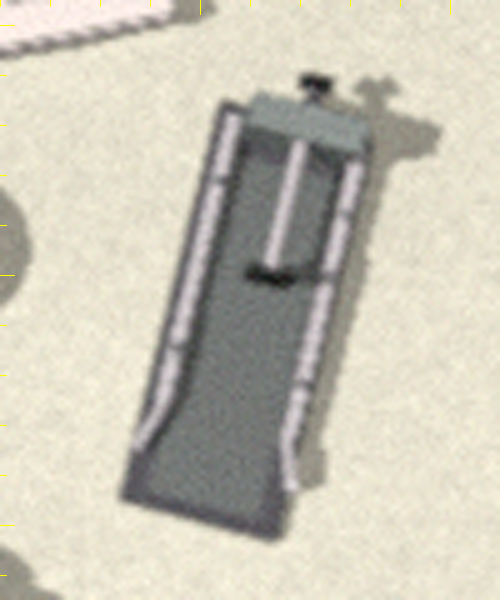

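```bash
cat >> h.py <<'E'
def uz(X,Y,x0,y0,s): return ((X+.5)/s-.5+x0,(Y+.5)/s-.5+y0)
E
python3 - <<'E'
from h import *
from scipy.optimize import least_squares
c=dict(np.load("top0.npz"))
for n,X,Y,z in [("A",283,500,.052),("B",678,439,.052),("L",221,136,.077),("R",661,176,.077),("jar",50,460,.085)]:
    print(n,pix2world(c,uz(X,Y,140,160,5),z).round(4))
pts=[((-.12,.046,.008),(122,497)),((-.12,-.046,.008),(280,538)),((.118,.033,.052),(247,92)),((.118,-.033,.052),(372,130)),((.098,.033,.052),(243,124)),((.098,-.033,.052),(365,155))]
def f(p):
    r=[]
    C,S=np.cos(p[2]),np.sin(p[2])
    for m,q in pts:
        w=(p[0]+C*m[0]-S*m[1],p[1]+S*m[0]+C*m[1],m[2])
        r+=list(w2pix(c,w)-uz(*q,310,145,5))
    return np.array(r)
s=least_squares(f,[.57,-.22,-.2]); print(s.x,f(s.x).round(1))
p=s.x;C,S=np.cos(p[2]),np.sin(p[2])
w=pix2world(c,uz(269,266,310,145,5),.05)[:2]-p[:2]; print("pad lane x,y",C*w[0]+S*w[1],-S*w[0]+C*w[1])
E
```

```text
A [0.419  0.2323 0.052 ]
B [0.4536 0.0185 0.052 ]
L [0.6143 0.2678 0.077 ]
R [0.5944 0.029  0.077 ]
jar [0.4377 0.352  0.085 ]
[ 0.56921338 -0.22130494 -0.25071235] [-0.5  1.1 -0.3  1.2  1.4 -0.3 -0.6 -2.   0.6  0.1 -0.8 -0.2]
pad lane x,y 0.023831237506491642 0.001986653512546256
```

```bash
cat >> h.py <<'E'
from scipy.spatial.transform import Rotation as Ro
YAW=np.array([.248,.969,0])
def plan(tgt,jaw=YAW,o=None):
    """offset (mm, tool axes) and roll (deg) to TCP target"""
    o=o or robot.get_obs(); R=Ro.from_quat(o["tcp_rot"]).as_matrix()
    off=R.T@(np.array(tgt)-o["ee_pos"])*1000
    r=R.T@jaw; a=np.degrees(np.arctan2(r[2],r[1])); a=(a+90)%180-90
    return off.round(1),round(a,1)
E
python3 - <<'E'
from h import *
c=robot.capture("side")
zoom(c["image"],240,130,440,280,4,"pics/z3.png")
o=robot.get_obs(); print(Ro.from_quat(o["tcp_rot"]).as_matrix().round(3), o["ee_pos"])
print(plan((.419,.2323,.14)))
E
```

```text
[[-0.001  0.436  0.9  ]
 [-0.001  0.9   -0.436]
 [-1.    -0.001 -0.   ]] [0.27213017 0.56221282 0.2306629 ]
(array([  90.9, -232.9,  275.9]), np.float64(-11.5))
```

View pics/z3.png

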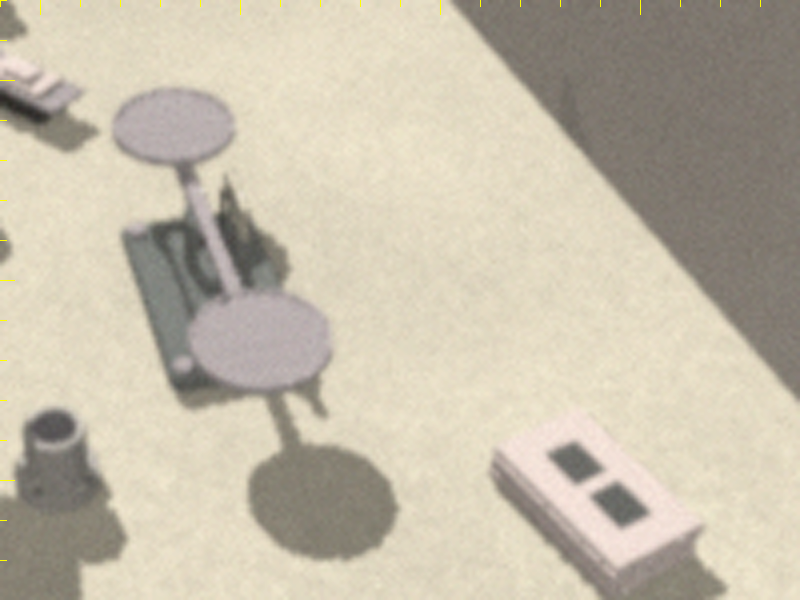

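Emit:
move_arm(
  commands=[
    {"offset": [0,-26,31],"roll": -4,"grip": 1},
    {"offset": [0,-52,62],"roll": -8,"grip": 1},
    {"offset": [0,-78,93],"roll": -11.5,"grip": 1},
    {"offset": [0,-104,124],"roll": -11.5,"grip": 1},
    {"offset": [0,-130,155],"roll": -11.5,"grip": 1},
  ],
  grip_force=30,
)

```text
time_s: 0.67
ee_pos: [0.3554, 0.3763, 0.2311]
tcp_rot: [0.088, 0.702, -0.088, 0.702]
wrist_force: [0.3, 0.2, -1.1]
width: 0.0851
```

```bash
python3 -c "
from h import *
print(robot.get_obs()['ee_pos'],plan((.419,.2323,.14)))"
```

```text
[0.35542005 0.37630758 0.23114078] (array([  91.2, -123.9,   97.1]), np.float64(0.1))
```

Emit:
move_arm(
  commands=[
    {"offset": [12,-26,20],"roll": 0,"grip": 1},
    {"offset": [28,-54,42],"roll": 0,"grip": 1},
    {"offset": [48,-82,64],"roll": 0,"grip": 1},
    {"offset": [70,-108,84],"roll": 0,"grip": 1},
    {"offset": [91,-124,97],"roll": 0,"grip": 1},
  ],
)

```text
time_s: 1.08
ee_pos: [0.4193, 0.2313, 0.1398]
tcp_rot: [0.089, 0.701, -0.089, 0.702]
wrist_force: [0.2, 0.3, 0.1]
width: 0.0854
```

```bash
python3 - <<'E'
from h import *
o=robot.get_obs();print(o['ee_pos'],plan((.419,.2323,.020)))
c=robot.capture("wrist");cv2.imwrite("pics/w1.png",c["image"][:,:,::-1])
R=Ro.from_quat(o["tcp_rot"]).as_matrix()
T=c["tool_from_camera"];K=c["intrinsics"]
def proj(p):
    q=R.T@(np.array(p)-o["ee_pos"]); q=T[:3,:3].T@(q-T[:3,3]); v=K@np.array([q[0],-q[1],-q[2]]); return v[:2]/v[2]
print(proj((.419,.2323,.052)),proj((.419,.2323,0)))
E
```

```text
[0.41934559 0.23126841 0.13976966] (array([119.8,   0.9,  -0.7]), np.float64(-0.1))
[279.22062892 217.47644045] [279.02743891 203.06179703]
```

View pics/w1.png

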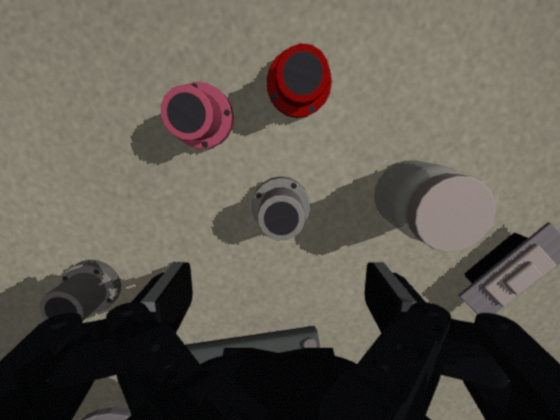

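The wrist view puts the hub A top at (281,217), and I predicted (279,217). I'm descending to it.

Emit:
move_arm(
  commands=[
    {"offset": [35,0,0],"roll": 0,"grip": 1},
    {"offset": [70,0,0],"roll": 0,"grip": 1},
    {"offset": [100,0,0],"roll": 0,"grip": 1},
    {"offset": [120,0,0],"roll": 0,"grip": 1},
    {"offset": [120,0,0],"roll": 0,"grip": 1},
  ],
)

```text
time_s: 1.55
ee_pos: [0.4145, 0.2323, 0.0163]
tcp_rot: [0.087, 0.704, -0.09, 0.699]
wrist_force: [-0.7, -0.9, -0.7]
width: 0.0855
```

Emit:
move_arm(
  commands=[
    {"offset": [0,0,0],"roll": 0,"grip": 0.3},
    {"offset": [0,0,0],"roll": 0,"grip": 0.3},
    {"offset": [0,0,0],"roll": 0,"grip": 0.3},
    {"offset": [0,0,0],"roll": 0,"grip": 0.3},
    {"offset": [0,0,0],"roll": 0,"grip": 0.3},
  ],
  grip_force=40,
)

```text
time_s: 1.97
ee_pos: [0.4203, 0.2347, 0.0224]
tcp_rot: [0.089, 0.7, -0.087, 0.703]
wrist_force: [-0.4, -0.7, 6.3]
width: 0.0389
```

```bash
python3 - <<'E'
from h import *
for i in range(3):
    o=robot.get_obs();print(o['ee_pos'],o['wrist_force'],o['width'],o['joint_vel'].round(3)); robot.capture("top")
print(plan((.6143,.2678,.14)))
E
```

```text
[0.42026502 0.23467224 0.02235975] [-0.41123547 -0.7018121   6.31274141] 0.03888983018867896 [-0.003  0.001 -0.001 -0.     0.     0.001]
[0.42026512 0.23469162 0.02237584] [-0.52186631 -0.08354918  7.5112894 ] 0.03919204101640085 [-0.     0.     0.     0.001 -0.001 -0.   ]
[0.42024978 0.23466877 0.02236429] [-0.33392886 -0.53883054  5.56324923] 0.03884270813037111 [-0.002  0.    -0.002  0.     0.001 -0.001]
(array([-116.9,   80.3,  180.2]), np.float64(0.0))
```

Emit:
move_arm(
  commands=[
    {"offset": [-10,0,0],"roll": 0,"grip": 0.3},
    {"offset": [-40,0,0],"roll": 0,"grip": 0.3},
    {"offset": [-75,0,0],"roll": 0,"grip": 0.3},
    {"offset": [-110,0,0],"roll": 0,"grip": 0.3},
    {"offset": [-125,0,0],"roll": 0,"grip": 0.3},
  ],
)

```text
time_s: 2.53
ee_pos: [0.4208, 0.235, 0.1504]
tcp_rot: [0.09, 0.699, -0.087, 0.704]
wrist_force: [0.9, 0.7, -2.0]
width: 0.0388
```

```bash
python3 - <<'E'
from h import *
for i in range(3):
    o=robot.get_obs();print(o['ee_pos'],o['wrist_force'],o['width']); c=robot.capture("side")
c=robot.capture("wrist");cv2.imwrite("pics/w2.png",c["image"][:,:,::-1])
o=robot.get_obs();print(o['ee_pos'],plan((.6143,.2678,.14)))
E
```

```text
[0.42083436 0.2350411  0.15039599] [ 0.88202811  0.65729017 -1.96515908] 0.03877798443710372
[0.42227184 0.23566914 0.15210934] [ 1.02785566  1.17992258 -1.2754146 ] 0.03881530078362188
[0.42138803 0.23525748 0.1496466 ] [-0.70534366  0.06014991 -2.16555369] 0.03870967816478666
[0.41788401 0.2336402  0.14523418] (array([  5.2,  81.7, 181.9]), np.float64(0.0))
```

View pics/w2.png

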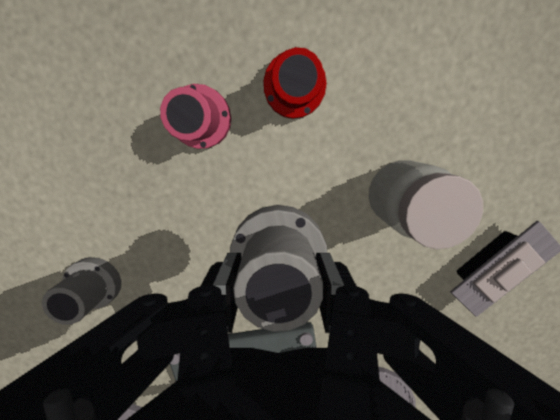

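Emit:
move_arm(
  commands=[
    {"offset": [-10,14,30],"roll": 0,"grip": 0.3},
    {"offset": [-10,32,70],"roll": 0,"grip": 0.3},
    {"offset": [-8,50,110],"roll": 0,"grip": 0.3},
    {"offset": [-4,68,150],"roll": 0,"grip": 0.3},
    {"offset": [0,82,180],"roll": 0,"grip": 0.3},
  ],
)

```text
time_s: 3.15
ee_pos: [0.6133, 0.2683, 0.1419]
tcp_rot: [0.087, 0.703, -0.089, 0.7]
wrist_force: [0.8, 0.6, -2.7]
width: 0.039
```

Emit:
move_arm(
  commands=[
    {"offset": [0,0,0],"roll": 0,"grip": 0.3},
    {"offset": [0,0,0],"roll": 0,"grip": 0.3},
    {"offset": [0,0,0],"roll": 0,"grip": 0.3},
    {"offset": [0,0,0],"roll": 0,"grip": 0.3},
    {"offset": [0,0,0],"roll": 0,"grip": 0.3},
  ],
)

```text
time_s: 3.57
ee_pos: [0.6114, 0.2685, 0.1448]
tcp_rot: [0.088, 0.702, -0.088, 0.701]
wrist_force: [-0.8, 0.1, -2.4]
width: 0.0392
```

```bash
python3 - <<'E'
from h import *
for n in ("top","side"):
    o=robot.get_obs();print(o['ee_pos'],o['wrist_force'],o['width'],plan((.6143,.2678,.1))); c=robot.capture(n)
    zoom(c["image"],*( (150,150,310,250) if n=="top" else (240,110,400,230)),5,f"pics/p1{n}.png")
E
```

```text
[0.61140801 0.26853419 0.14483387] [-0.82292979  0.07015921 -2.4324425 ] 0.03915338473412942 (array([44.8,  0. ,  3.1]), np.float64(0.1))
[0.61187388 0.26867761 0.14552811] [ 0.02457069  0.35699079 -1.76736565] 0.03863055413657338 (array([45.5, -0.2,  2.6]), np.float64(0.1))
```

View pics/p1side.png

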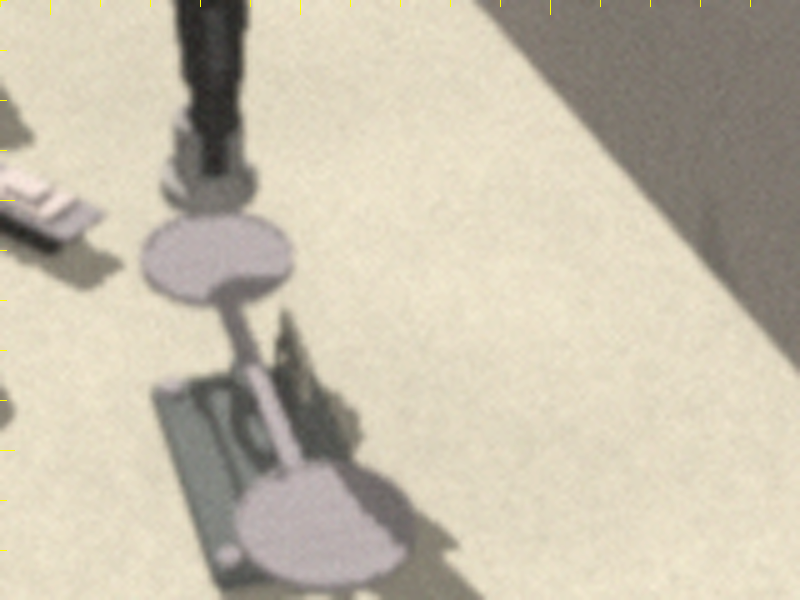

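The hub is held just above the left pan with nothing in the way. I'm lowering it.

Emit:
move_arm(
  commands=[
    {"offset": [12,0,1],"roll": 0,"grip": 0.3},
    {"offset": [24,0,2],"roll": 0,"grip": 0.3},
    {"offset": [32,0,3],"roll": 0,"grip": 0.3},
    {"offset": [36,0,3],"roll": 0,"grip": 0.3},
    {"offset": [38,0,3],"roll": 0,"grip": 0.3},
  ],
)

```text
time_s: 4.08
ee_pos: [0.6148, 0.2675, 0.105]
tcp_rot: [0.088, 0.703, -0.089, 0.7]
wrist_force: [-0.5, -0.2, -2.4]
width: 0.039
```

Emit:
move_arm(
  commands=[
    {"offset": [2,0,0],"roll": 0,"grip": 0.3},
    {"offset": [4,0,0],"roll": 0,"grip": 0.3},
    {"offset": [6,0,0],"roll": 0,"grip": 0.3},
    {"offset": [8,0,0],"roll": 0,"grip": 0.3},
    {"offset": [9,0,0],"roll": 0,"grip": 0.3},
  ],
)

```text
time_s: 4.5
ee_pos: [0.6162, 0.2681, 0.0983]
tcp_rot: [0.088, 0.701, -0.088, 0.702]
wrist_force: [1.1, 0.8, -1.9]
width: 0.0387
```

```bash
python3 - <<'E'
from h import *
o=robot.get_obs();print(o['ee_pos'],o['wrist_force'],o['width']); c=robot.capture("side")
zoom(c["image"],240,110,400,230,5,f"pics/p2side.png")
E
```

```text
[0.6162086  0.26810208 0.09829158] [ 1.12764169  0.81010054 -1.91236443] 0.03867415866434178
```

View pics/p2side.png

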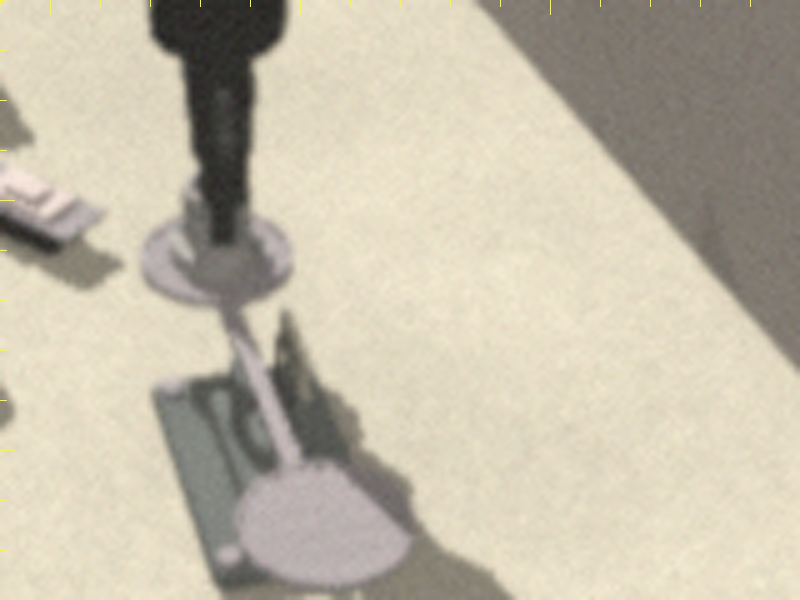

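The hub is centred on the left pan and about to touch. I'll follow the pan down to its stop so the release is gentle.

Emit:
move_arm(
  commands=[
    {"offset": [3,0,-1],"roll": 0,"grip": 0.3},
    {"offset": [6,0,-1],"roll": 0,"grip": 0.3},
    {"offset": [9,0,-1],"roll": 0,"grip": 0.3},
    {"offset": [12,0,-1],"roll": 0,"grip": 0.3},
    {"offset": [14,0,-1],"roll": 0,"grip": 0.3},
  ],
)

```text
time_s: 4.97
ee_pos: [0.6152, 0.2683, 0.084]
tcp_rot: [0.088, 0.702, -0.088, 0.702]
wrist_force: [-0.2, 1.0, -1.3]
width: 0.0386
```

Emit:
move_arm(
  commands=[
    {"offset": [1,0,0],"roll": 0,"grip": 0.3},
    {"offset": [1,0,0],"roll": 0,"grip": 0.3},
    {"offset": [1,0,0],"roll": 0,"grip": 0.3},
    {"offset": [1,0,0],"roll": 0,"grip": 0.3},
    {"offset": [1,0,0],"roll": 0,"grip": 0.3},
  ],
)

```text
time_s: 5.38
ee_pos: [0.6151, 0.2683, 0.0835]
tcp_rot: [0.088, 0.702, -0.088, 0.702]
wrist_force: [-1.2, -0.7, 1.1]
width: 0.039
```

```bash
python3 - <<'E'
from h import *
o=robot.get_obs();print(o['ee_pos'],o['wrist_force'],o['width']); c=robot.capture("side")
zoom(c["image"],240,110,400,230,5,f"pics/p3side.png")
E
```

```text
[0.61510169 0.26830896 0.0834749 ] [-1.17437137 -0.74582198  1.09865846] 0.03902617039542968
```

View pics/p3side.png

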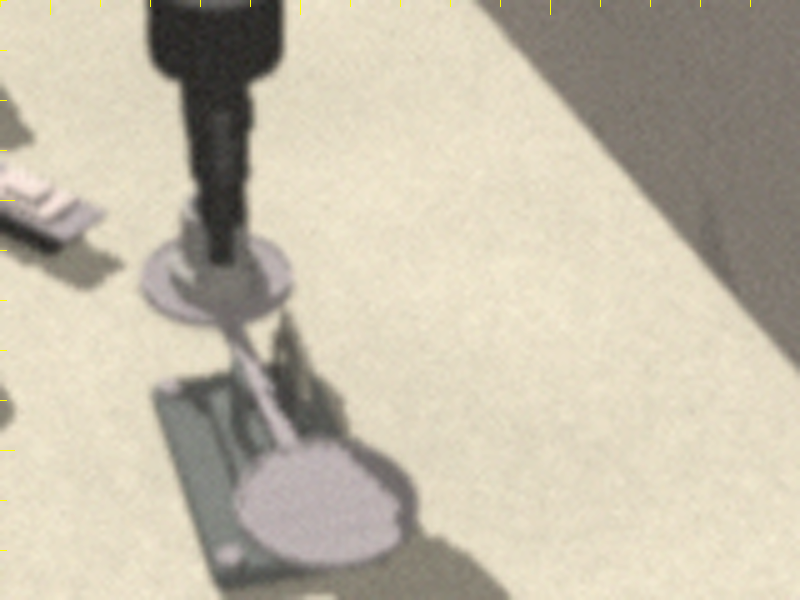

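The left pan is down at its stop with the hub resting on it. I'm releasing it and lifting away.

Emit:
move_arm(
  commands=[
    {"offset": [0,0,0],"roll": 0,"grip": 0.5},
    {"offset": [0,0,0],"roll": 0,"grip": 0.7},
    {"offset": [0,0,0],"roll": 0,"grip": 1},
    {"offset": [0,0,0],"roll": 0,"grip": 1},
    {"offset": [-6,0,0],"roll": 0,"grip": 1},
  ],
)

```text
time_s: 5.85
ee_pos: [0.614, 0.2679, 0.088]
tcp_rot: [0.088, 0.702, -0.089, 0.701]
wrist_force: [0.2, 0.4, 0.3]
width: 0.0856
```

Emit:
move_arm(
  commands=[
    {"offset": [-15,0,0],"roll": 0,"grip": 1},
    {"offset": [-40,0,0],"roll": 0,"grip": 1},
    {"offset": [-70,0,0],"roll": 0,"grip": 1},
    {"offset": [-90,0,-20],"roll": 0,"grip": 1},
    {"offset": [-90,-40,-40],"roll": 0,"grip": 1},
  ],
)

```text
time_s: 6.27
ee_pos: [0.5749, 0.2478, 0.1882]
tcp_rot: [0.091, 0.696, -0.083, 0.707]
wrist_force: [1.4, -0.0, 2.0]
width: 0.0855
```

```bash
python3 - <<'E'
from h import *
o=robot.get_obs();print(o['ee_pos'],o['wrist_force'],o['width'],plan((.4536,.0185,.13))); c=robot.capture("side")
zoom(c["image"],240,110,400,230,5,f"pics/p4side.png")
E
```

```text
[0.5749311  0.24780775 0.18815203] [ 1.3623416  -0.00783121  1.99071237] 0.08551918932148696 (array([  54. , -252.8,  -62.3]), np.float64(0.2))
```

View pics/p4side.png

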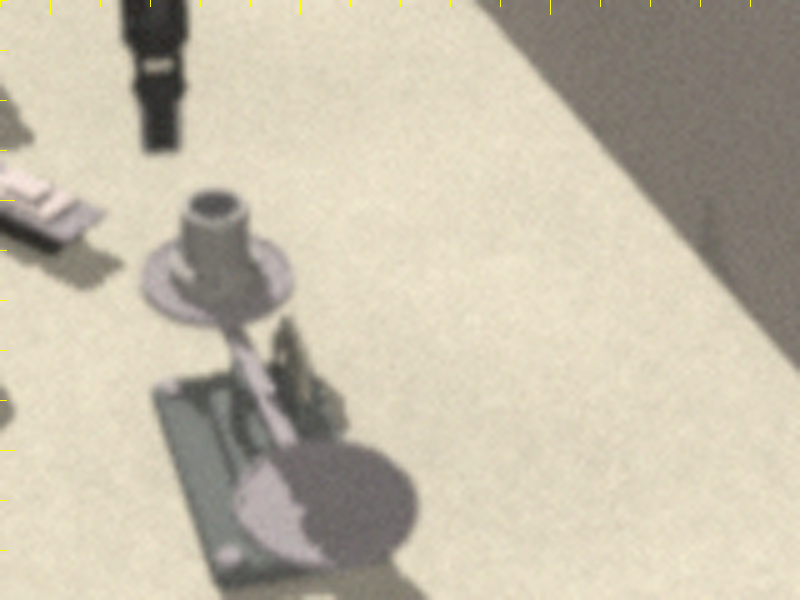

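Hub A stands upright and centred on the left pan. Next is hub B.

Emit:
move_arm(
  commands=[
    {"offset": [0,-30,-8],"roll": 0,"grip": 1},
    {"offset": [0,-70,-18],"roll": 0,"grip": 1},
    {"offset": [5,-110,-28],"roll": 0,"grip": 1},
    {"offset": [15,-150,-38],"roll": 0,"grip": 1},
    {"offset": [25,-190,-48],"roll": 0,"grip": 1},
  ],
)

```text
time_s: 6.73
ee_pos: [0.4754, 0.0695, 0.1561]
tcp_rot: [0.088, 0.701, -0.088, 0.703]
wrist_force: [-0.2, 0.2, -0.0]
width: 0.0857
```

Emit:
move_arm(
  commands=[
    {"offset": [12,-30,-7],"roll": 0,"grip": 1},
    {"offset": [22,-52,-12],"roll": 0,"grip": 1},
    {"offset": [29,-63,-14],"roll": 0,"grip": 1},
    {"offset": [29,-63,-14],"roll": 0,"grip": 1},
    {"offset": [29,-63,-14],"roll": 0,"grip": 1},
  ],
)

```text
time_s: 7.15
ee_pos: [0.4473, 0.0132, 0.1263]
tcp_rot: [0.089, 0.701, -0.089, 0.702]
wrist_force: [-0.5, -0.1, 0.0]
width: 0.0853
```

```bash
cat >> h.py <<'E'
def wproj(c,o,p):
    R=Ro.from_quat(o["tcp_rot"]).as_matrix();T=c["tool_from_camera"];K=c["intrinsics"]
    q=R.T@(np.array(p)-o["ee_pos"]); q=T[:3,:3].T@(q-T[:3,3]); v=K@np.array([q[0],-q[1],-q[2]]); return v[:2]/v[2]
E
python3 - <<'E'
from h import *
o=robot.get_obs();print(o['ee_pos'],o['wrist_force'],o['joint_vel'].round(3),plan((.4536,.0185,.022)))
c=robot.capture("wrist");cv2.imwrite("pics/w3.png",c["image"][:,:,::-1])
print(wproj(c,o,(.4536,.0185,.052)))
o=robot.get_obs();print(o['ee_pos'],plan((.4536,.0185,.022)))
E
```

```text
[0.44728077 0.01323424 0.12628355] [-0.51628175 -0.08355074  0.00921991] [ 0.027  0.003 -0.032  0.003 -0.006  0.   ] (array([104.3,   6.6,   4.7]), np.float64(-0.1))
[286.52326178 228.84028036]
[0.44801346 0.01369114 0.12664495] (array([104.7,   5.9,   4. ]), np.float64(0.0))
```

View pics/w3.png

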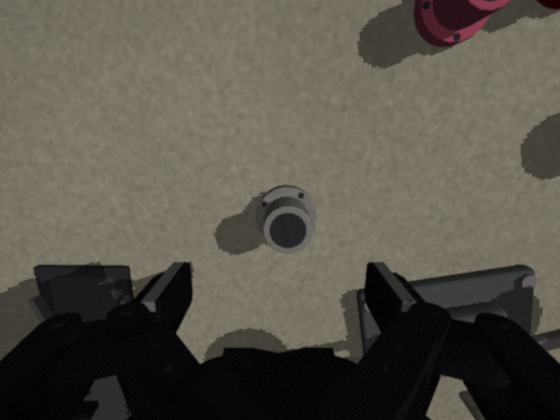

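Hub B's top is at (288,229), and I predicted (287,229). I'm descending to it.

Emit:
move_arm(
  commands=[
    {"offset": [30,6,4],"roll": 0,"grip": 1},
    {"offset": [60,6,4],"roll": 0,"grip": 1},
    {"offset": [88,6,4],"roll": 0,"grip": 1},
    {"offset": [102,6,4],"roll": 0,"grip": 1},
    {"offset": [102,6,4],"roll": 0,"grip": 1},
  ],
)

```text
time_s: 7.62
ee_pos: [0.4504, 0.0195, 0.0212]
tcp_rot: [0.087, 0.704, -0.088, 0.7]
wrist_force: [0.2, -0.5, 0.8]
width: 0.0852
```

Emit:
move_arm(
  commands=[
    {"offset": [0,0,0],"roll": 0,"grip": 0.5},
    {"offset": [0,0,0],"roll": 0,"grip": 0.3},
    {"offset": [0,0,0],"roll": 0,"grip": 0.3},
    {"offset": [0,0,0],"roll": 0,"grip": 0.3},
    {"offset": [0,0,0],"roll": 0,"grip": 0.3},
  ],
)

```text
time_s: 8.03
ee_pos: [0.4538, 0.0184, 0.0255]
tcp_rot: [0.089, 0.7, -0.088, 0.703]
wrist_force: [-0.5, 1.7, 4.7]
width: 0.0391
```

Emit:
move_arm(
  commands=[
    {"offset": [-10,0,0],"roll": 0,"grip": 0.3},
    {"offset": [-40,0,0],"roll": 0,"grip": 0.3},
    {"offset": [-75,0,0],"roll": 0,"grip": 0.3},
    {"offset": [-105,0,0],"roll": 0,"grip": 0.3},
    {"offset": [-120,0,0],"roll": 0,"grip": 0.3},
  ],
)

```text
time_s: 8.45
ee_pos: [0.4535, 0.0178, 0.1476]
tcp_rot: [0.088, 0.7, -0.088, 0.704]
wrist_force: [1.7, -0.0, -3.6]
width: 0.0387
```

```bash
python3 - <<'E'
from h import *
o=robot.get_obs()
c=robot.capture("wrist");cv2.imwrite("pics/w4.png",c["image"][:,:,::-1])
o=robot.get_obs();print(o['ee_pos'],o['wrist_force'],plan((.5944,.029,.145)))
E
```

```text
[0.45508175 0.01769782 0.1494132 ] [ 1.10421146 -0.13601929 -2.17618694] (array([  5.7,  45.4, 132.1]), np.float64(0.0))
```

View pics/w4.png

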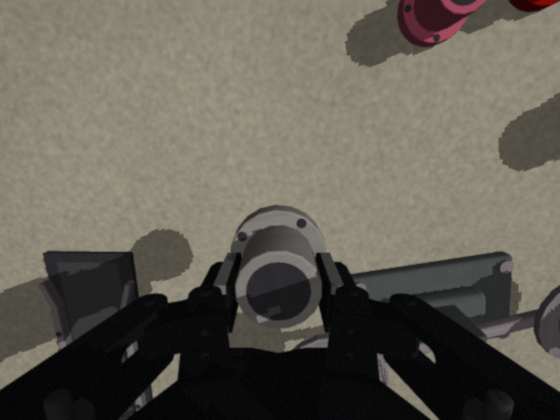

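Emit:
move_arm(
  commands=[
    {"offset": [-5,8,22],"roll": 0,"grip": 0.3},
    {"offset": [-5,20,58],"roll": 0,"grip": 0.3},
    {"offset": [-5,32,94],"roll": 0,"grip": 0.3},
    {"offset": [-3,41,120],"roll": 0,"grip": 0.3},
    {"offset": [0,45,132],"roll": 0,"grip": 0.3},
  ],
)

```text
time_s: 8.92
ee_pos: [0.5945, 0.0289, 0.1435]
tcp_rot: [0.088, 0.7, -0.088, 0.703]
wrist_force: [0.2, 0.2, -3.5]
width: 0.0386
```

Emit:
move_arm(
  commands=[
    {"offset": [0,0,0],"roll": 0,"grip": 0.3},
    {"offset": [0,0,0],"roll": 0,"grip": 0.3},
    {"offset": [0,0,0],"roll": 0,"grip": 0.3},
    {"offset": [0,0,0],"roll": 0,"grip": 0.3},
    {"offset": [0,0,0],"roll": 0,"grip": 0.3},
  ],
)

```text
time_s: 9.33
ee_pos: [0.5895, 0.0289, 0.1434]
tcp_rot: [0.088, 0.702, -0.088, 0.701]
wrist_force: [-0.1, 0.2, -3.8]
width: 0.0389
```

```bash
python3 - <<'E'
from h import *
o=robot.get_obs();print(o['ee_pos'],o['wrist_force'],plan((.5944,.029,.1205)));c=robot.capture("side")
zoom(c["image"],240,110,400,230,5,f"pics/p5side.png")
E
```

```text
[0.5894666  0.0288967  0.14336056] [-0.07766269  0.24250524 -3.84591224] (array([22.9,  1.3,  4.8]), np.float64(0.0))
```

View pics/p5side.png

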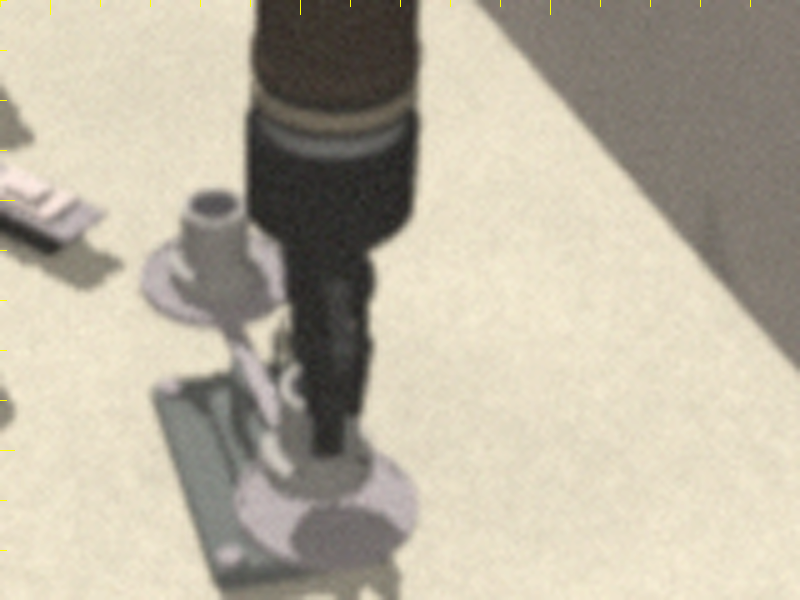

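B reads about 3.8 N against about 2.3 N for A, so B is probably the heavier hub. I'll follow its pan down slowly.

Emit:
move_arm(
  commands=[
    {"offset": [8,1,3],"roll": 0,"grip": 0.3},
    {"offset": [14,1,5],"roll": 0,"grip": 0.3},
    {"offset": [19,1,5],"roll": 0,"grip": 0.3},
    {"offset": [23,1,5],"roll": 0,"grip": 0.3},
    {"offset": [26,1,5],"roll": 0,"grip": 0.3},
  ],
)

```text
time_s: 9.8
ee_pos: [0.5952, 0.0287, 0.1165]
tcp_rot: [0.088, 0.702, -0.088, 0.701]
wrist_force: [-2.7, 1.0, -0.3]
width: 0.0388
```

Emit:
move_arm(
  commands=[
    {"offset": [3,0,0],"roll": 0,"grip": 0.3},
    {"offset": [6,0,0],"roll": 0,"grip": 0.3},
    {"offset": [9,0,0],"roll": 0,"grip": 0.3},
    {"offset": [12,0,0],"roll": 0,"grip": 0.3},
    {"offset": [15,0,0],"roll": 0,"grip": 0.3},
  ],
)

```text
time_s: 10.22
ee_pos: [0.596, 0.0287, 0.1027]
tcp_rot: [0.088, 0.702, -0.088, 0.702]
wrist_force: [-1.4, -0.7, -0.4]
width: 0.0388
```

Emit:
move_arm(
  commands=[
    {"offset": [3,0,0],"roll": 0,"grip": 0.3},
    {"offset": [6,0,0],"roll": 0,"grip": 0.3},
    {"offset": [9,0,0],"roll": 0,"grip": 0.3},
    {"offset": [12,0,0],"roll": 0,"grip": 0.3},
    {"offset": [15,0,0],"roll": 0,"grip": 0.3},
  ],
)

```text
time_s: 10.63
ee_pos: [0.5959, 0.0288, 0.0873]
tcp_rot: [0.088, 0.702, -0.088, 0.702]
wrist_force: [-2.1, 0.3, -0.8]
width: 0.0395
```

Emit:
move_arm(
  commands=[
    {"offset": [0,0,0],"roll": 0,"grip": 0.3},
    {"offset": [0,0,0],"roll": 0,"grip": 0.3},
    {"offset": [0,0,0],"roll": 0,"grip": 0.3},
    {"offset": [0,0,0],"roll": 0,"grip": 0.3},
    {"offset": [0,0,0],"roll": 0,"grip": 0.3},
  ],
)

```text
time_s: 11.05
ee_pos: [0.5961, 0.0287, 0.0878]
tcp_rot: [0.088, 0.701, -0.088, 0.702]
wrist_force: [-1.0, 0.0, -0.6]
width: 0.039
```

```bash
python3 - <<'E'
from h import *
o=robot.get_obs();print(o['ee_pos'],o['wrist_force']);c=robot.capture("side")
zoom(c["image"],240,110,400,230,5,f"pics/p6side.png")
E
```

```text
[0.59609098 0.02872808 0.08777309] [-0.98343752  0.0271533  -0.60077108]
```

View pics/p6side.png

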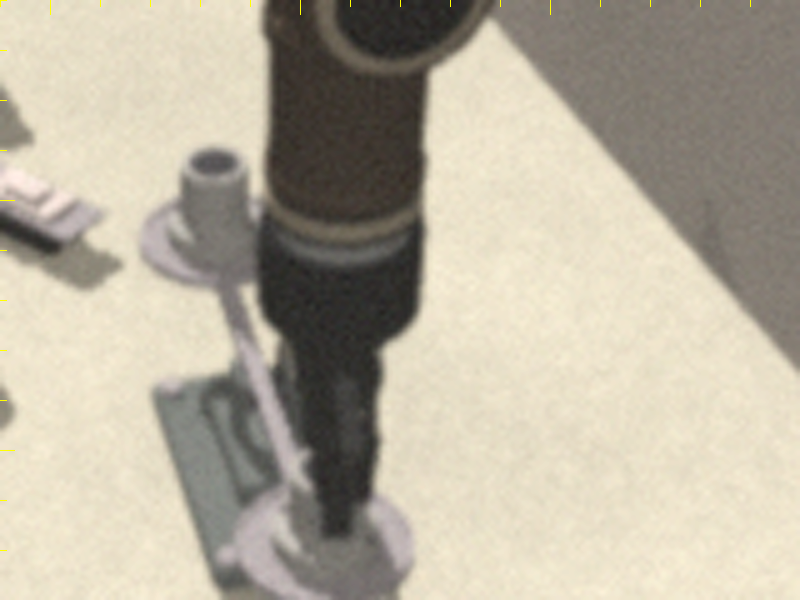

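Right pan is nearly at its lower stop and the left one is raised. I'm releasing.

Emit:
move_arm(
  commands=[
    {"offset": [0,0,0],"roll": 0,"grip": 0.5},
    {"offset": [0,0,0],"roll": 0,"grip": 0.7},
    {"offset": [0,0,0],"roll": 0,"grip": 1},
    {"offset": [0,0,0],"roll": 0,"grip": 1},
    {"offset": [-4,0,0],"roll": 0,"grip": 1},
  ],
)

```text
time_s: 11.52
ee_pos: [0.5958, 0.0287, 0.0914]
tcp_rot: [0.088, 0.702, -0.088, 0.701]
wrist_force: [-0.4, 0.3, 0.2]
width: 0.0852
```

Emit:
move_arm(
  commands=[
    {"offset": [-15,0,0],"roll": 0,"grip": 1},
    {"offset": [-40,0,0],"roll": 0,"grip": 1},
    {"offset": [-75,0,0],"roll": 0,"grip": 1},
    {"offset": [-75,0,0],"roll": 0,"grip": 1},
    {"offset": [-75,0,0],"roll": 0,"grip": 1},
  ],
)

```text
time_s: 11.93
ee_pos: [0.5987, 0.0287, 0.1703]
tcp_rot: [0.088, 0.699, -0.088, 0.704]
wrist_force: [0.5, -0.3, -0.2]
width: 0.0858
```

```bash
python3 - <<'E'
from h import *
o=robot.get_obs();print(o['ee_pos'],o['wrist_force']);c=robot.capture("side")
zoom(c["image"],240,110,400,230,5,f"pics/p7side.png")
o=robot.get_obs();c=robot.capture("wrist");cv2.imwrite("pics/w5.png",c["image"][:,:,::-1])
print(wproj(c,o,(.596,.0287,.113)),plan((.596,.0287,.085)))
E
```

```text
[0.5987415  0.02865349 0.17032658] [ 0.52782902 -0.33174234 -0.23827109]
[277.7330053  229.51092551] (array([81.6,  0.1,  0.3]), np.float64(0.0))
```

View pics/p7side.png

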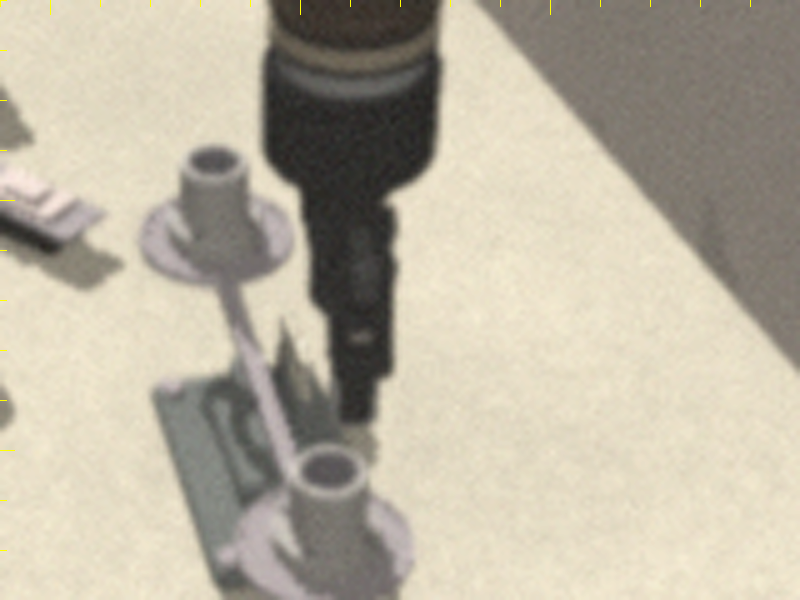

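View pics/w5.png

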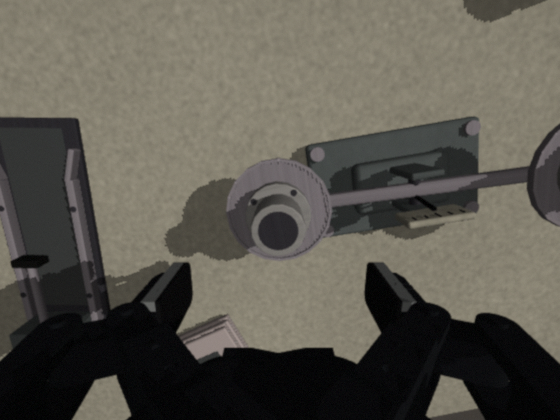

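B's pan (right) is at the bottom stop and A's is at the top, so B is the heavier hub. I'll regrasp B.

Emit:
move_arm(
  commands=[
    {"offset": [25,0,0],"roll": 0,"grip": 1},
    {"offset": [50,0,0],"roll": 0,"grip": 1},
    {"offset": [70,0,0],"roll": 0,"grip": 1},
    {"offset": [79,0,0],"roll": 0,"grip": 1},
    {"offset": [79,0,0],"roll": 0,"grip": 1},
  ],
)

```text
time_s: 12.45
ee_pos: [0.5922, 0.0288, 0.0833]
tcp_rot: [0.088, 0.705, -0.089, 0.698]
wrist_force: [0.2, 1.1, 0.4]
width: 0.0855
```

Emit:
move_arm(
  commands=[
    {"offset": [0,0,0],"roll": 0,"grip": 0.5},
    {"offset": [0,0,0],"roll": 0,"grip": 0.3},
    {"offset": [0,0,0],"roll": 0,"grip": 0.3},
    {"offset": [0,0,0],"roll": 0,"grip": 0.3},
    {"offset": [0,0,0],"roll": 0,"grip": 0.3},
  ],
)

```text
time_s: 12.87
ee_pos: [0.5973, 0.0285, 0.0895]
tcp_rot: [0.088, 0.701, -0.088, 0.703]
wrist_force: [-0.7, -1.1, 3.2]
width: 0.0389
```

Emit:
move_arm(
  commands=[
    {"offset": [-4,0,0],"roll": 0,"grip": 0.3},
    {"offset": [-8,0,0],"roll": 0,"grip": 0.3},
    {"offset": [-12,0,0],"roll": 0,"grip": 0.3},
    {"offset": [-16,0,0],"roll": 0,"grip": 0.3},
    {"offset": [-20,0,0],"roll": 0,"grip": 0.3},
  ],
)

```text
time_s: 13.28
ee_pos: [0.5958, 0.0287, 0.1078]
tcp_rot: [0.088, 0.702, -0.088, 0.701]
wrist_force: [0.1, 0.4, -2.6]
width: 0.0388
```

Emit:
move_arm(
  commands=[
    {"offset": [-5,0,0],"roll": 0,"grip": 0.3},
    {"offset": [-11,0,0],"roll": 0,"grip": 0.3},
    {"offset": [-20,0,0],"roll": 0,"grip": 0.3},
    {"offset": [-32,0,0],"roll": 0,"grip": 0.3},
    {"offset": [-45,0,0],"roll": 0,"grip": 0.3},
  ],
)

```text
time_s: 13.7
ee_pos: [0.5953, 0.0288, 0.1532]
tcp_rot: [0.088, 0.702, -0.088, 0.701]
wrist_force: [0.4, -0.1, -4.5]
width: 0.0387
```

```bash
python3 - <<'E'
from h import *
p=np.array([.5692,-.2213,-.2507]);C,S=np.cos(p[2]),np.sin(p[2])
def lane(x,z): return (p[0]+C*x,p[1]+S*x,z)
print(lane(-.06,.12))
o=robot.get_obs();print(o['ee_pos'],o['wrist_force'],plan(lane(-.06,.12)));
c=robot.capture("side")
zoom(c["image"],240,110,400,230,5,f"pics/p8side.png")
E
```

```text
(np.float64(0.5110756599058135), np.float64(-0.2064150717631782), 0.12)
[0.5952522  0.02879161 0.15315289] [ 0.42939955 -0.06443157 -4.48743172] (array([  33.3, -248.7,  -23.3]), np.float64(0.0))
```

View pics/p8side.png

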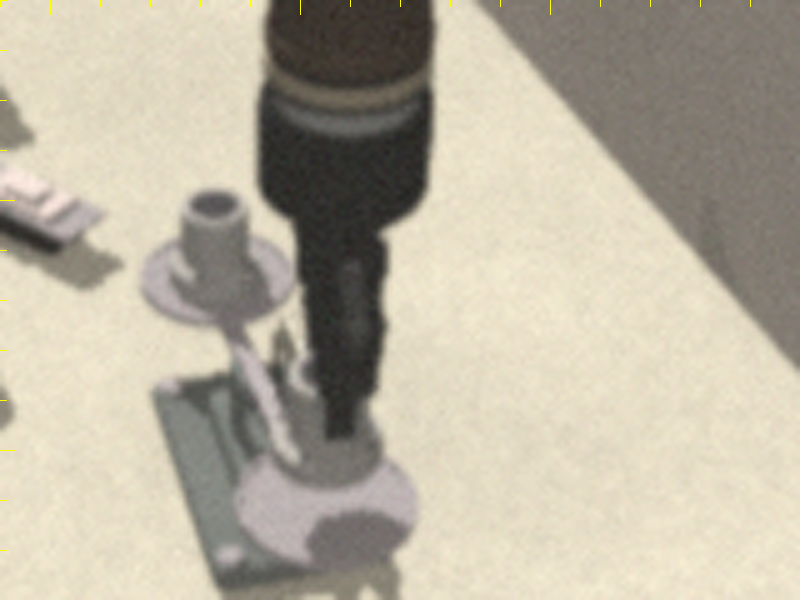

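Balance A's hub is still upright on the left pan, now fallen to its lower stop. I'm carrying B to the cradle mouth.

Emit:
move_arm(
  commands=[
    {"offset": [0,-25,-3],"roll": 0,"grip": 0.3},
    {"offset": [0,-60,-6],"roll": 0,"grip": 0.3},
    {"offset": [0,-100,-10],"roll": 0,"grip": 0.3},
    {"offset": [0,-140,-14],"roll": 0,"grip": 0.3},
    {"offset": [0,-180,-18],"roll": 0,"grip": 0.3},
  ],
)

```text
time_s: 14.17
ee_pos: [0.5337, -0.1425, 0.1536]
tcp_rot: [0.088, 0.701, -0.088, 0.702]
wrist_force: [0.4, -0.8, -4.2]
width: 0.0387
```

Emit:
move_arm(
  commands=[
    {"offset": [10,-30,-2],"roll": 0,"grip": 0.3},
    {"offset": [22,-54,-4],"roll": 0,"grip": 0.3},
    {"offset": [33,-69,-5],"roll": 0,"grip": 0.3},
    {"offset": [33,-69,-5],"roll": 0,"grip": 0.3},
    {"offset": [33,-69,-5],"roll": 0,"grip": 0.3},
  ],
)

```text
time_s: 14.58
ee_pos: [0.5115, -0.2073, 0.1196]
tcp_rot: [0.089, 0.702, -0.089, 0.701]
wrist_force: [-0.0, 0.5, -4.4]
width: 0.0385
```

```bash
python3 - <<'E'
from h import *
o=robot.get_obs();print(o['ee_pos'],o['joint_vel'].round(3),o['wrist_force']);
c=robot.capture("top")
zoom(c["image"],300,130,420,270,4,f"pics/t9.png")
o=robot.get_obs();c=robot.capture("wrist");cv2.imwrite("pics/w9.png",c["image"][:,:,::-1]);np.savez("w9.npz",**c,p=o["ee_pos"],q=o["tcp_rot"])
E
```

```text
[ 0.51146583 -0.20731871  0.11956592] [ 0.033 -0.014 -0.015  0.01  -0.002  0.   ] [-0.01384272  0.492516   -4.39952198]
```

View pics/w9.png

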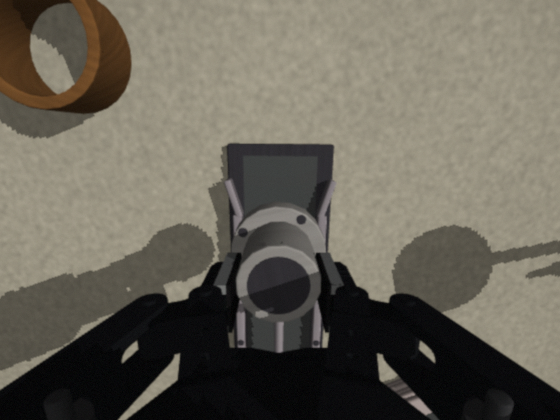

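View pics/t9.png

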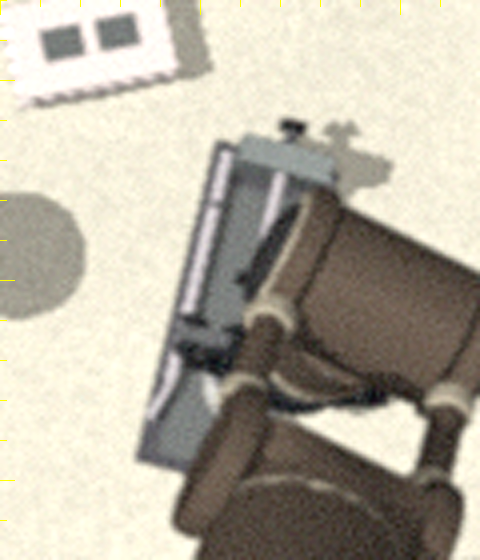

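```bash
python3 - <<'E'
from h import *
d=np.load("w9.npz");im=d["image"]
zoom(im,200,130,360,250,5,"pics/w9z.png");zoom(im,200,300,360,360,5,"pics/w9y.png")
R=Ro.from_quat(d["q"]).as_matrix();T=d["tool_from_camera"];K=d["intrinsics"]
def bp(u,v,z):
    r=np.linalg.inv(K)@[u,v,1.];r=T[:3,:3]@[r[0],-r[1],-r[2]];o=R@T[:3,3]+d["p"];r=R@r
    w=o+r*(z-o[2])/r[2]; return w.round(4),((R.T@(w-d["p"]))*1000).round(1)
for uv,z in [((229,144),.008),((334,144),.008),((240,343),.02),((318,343),.02)]: print(bp(*uv,z))
E
```

```text
(array([ 0.4452, -0.2326,  0.008 ]), array([112.1, -41.8, -58.8]))
(array([ 0.4674, -0.1461,  0.008 ]), array([112.2,  47.6, -58.8]))
(array([ 0.6309, -0.2761,  0.02  ]), array([100.2, -37.7, 132. ]))
(array([ 0.6501, -0.2014,  0.02  ]), array([100.3,  39.5, 132. ]))
```

View pics/w9z.png

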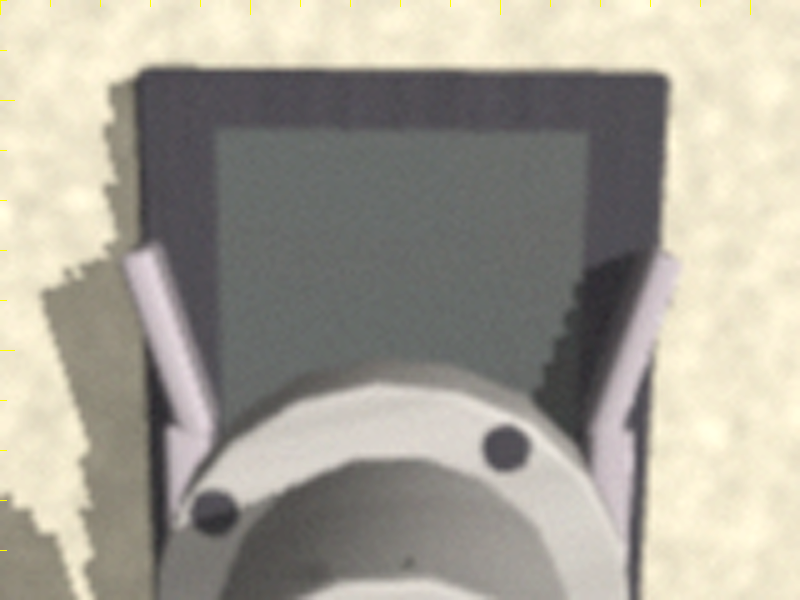

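View pics/w9y.png

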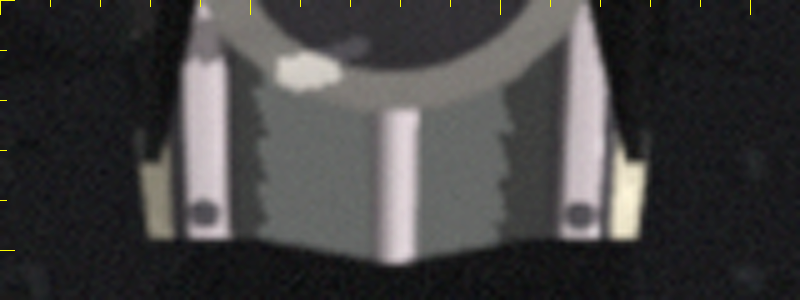

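The wrist view shows the cradle aligned with the tool and its centre about +1.5 mm in tool y. I'm lowering the hub between the rails.

Emit:
move_arm(
  commands=[
    {"offset": [15,1,4],"roll": 0,"grip": 0.3},
    {"offset": [35,1.5,8],"roll": 0,"grip": 0.3},
    {"offset": [50,1.5,11],"roll": 0,"grip": 0.3},
    {"offset": [58,1.5,11],"roll": 0,"grip": 0.3},
    {"offset": [62,1.5,11],"roll": 0,"grip": 0.3},
  ],
)

```text
time_s: 15.1
ee_pos: [0.5231, -0.2068, 0.057]
tcp_rot: [0.088, 0.702, -0.087, 0.701]
wrist_force: [-0.5, -0.4, -4.2]
width: 0.0387
```

Emit:
move_arm(
  commands=[
    {"offset": [0,0,0],"roll": 0,"grip": 0.3},
    {"offset": [0,0,0],"roll": 0,"grip": 0.3},
    {"offset": [0,0,0],"roll": 0,"grip": 0.3},
    {"offset": [0,0,0],"roll": 0,"grip": 0.3},
    {"offset": [0,0,0],"roll": 0,"grip": 0.3},
  ],
)

```text
time_s: 15.52
ee_pos: [0.5237, -0.2085, 0.0586]
tcp_rot: [0.088, 0.701, -0.088, 0.702]
wrist_force: [0.8, -0.7, -4.4]
width: 0.0386
```

```bash
python3 - <<'E'
from h import *
o=robot.get_obs();print(o['ee_pos'],o['joint_vel'].round(3),o['wrist_force']);
c=robot.capture("side")
zoom(c["image"],250,260,410,360,5,f"pics/s10.png")
o=robot.get_obs();c=robot.capture("wrist");cv2.imwrite("pics/w10.png",c["image"][:,:,::-1])
E
```

```text
[ 0.52372762 -0.20846484  0.05861292] [-0.001  0.003  0.003 -0.001 -0.001 -0.001] [ 0.847383   -0.69490589 -4.40810634]
```

View pics/s10.png

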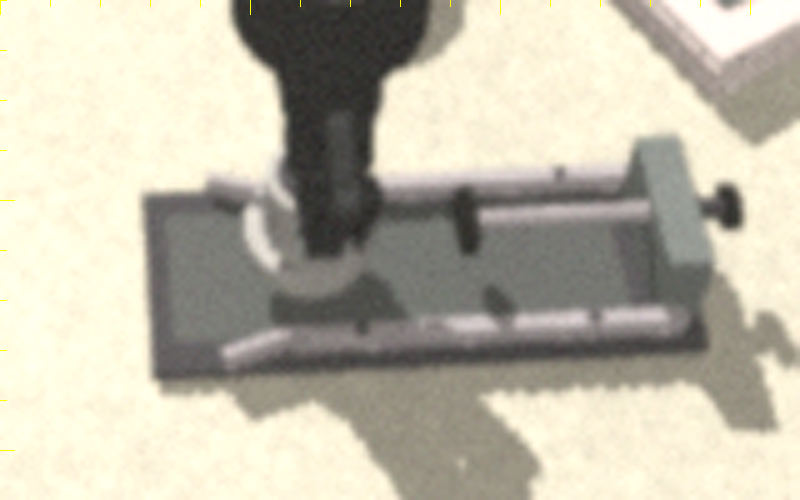

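View pics/w10.png

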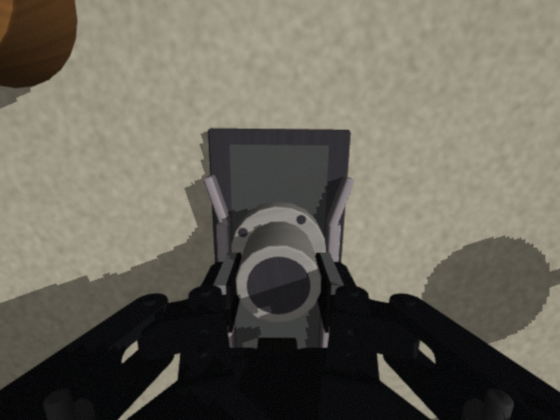

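The hub is centred in the mouth (edges at 209 and 350, hub at 279). I'm lowering it to the floor slowly.

Emit:
move_arm(
  commands=[
    {"offset": [6,0,0],"roll": 0,"grip": 0.3},
    {"offset": [12,0,0],"roll": 0,"grip": 0.3},
    {"offset": [16,0,0],"roll": 0,"grip": 0.3},
    {"offset": [19,0,0],"roll": 0,"grip": 0.3},
    {"offset": [21,0,0],"roll": 0,"grip": 0.3},
  ],
)

```text
time_s: 16.03
ee_pos: [0.5222, -0.2077, 0.0364]
tcp_rot: [0.088, 0.703, -0.088, 0.701]
wrist_force: [-5.6, 3.0, 14.7]
width: 0.0389
```

Emit:
move_arm(
  commands=[
    {"offset": [1,0,0],"roll": 0,"grip": 0.3},
    {"offset": [1.5,0,0],"roll": 0,"grip": 0.3},
    {"offset": [2,0,0],"roll": 0,"grip": 0.3},
    {"offset": [2,0,0],"roll": 0,"grip": 0.3},
    {"offset": [2,0,0],"roll": 0,"grip": 0.3},
  ],
)

```text
time_s: 16.45
ee_pos: [0.5222, -0.2077, 0.0365]
tcp_rot: [0.088, 0.703, -0.088, 0.7]
wrist_force: [-5.7, 2.6, 11.3]
width: 0.0385
```

```bash
python3 - <<'E'
from h import *
for i in range(3):
    o=robot.get_obs();print(o['ee_pos'],o['wrist_force']);
    c=robot.capture("side")
zoom(c["image"],250,260,410,360,5,f"pics/s11.png")
E
```

```text
[ 0.52220927 -0.20774736  0.03645177] [-5.72663055  2.63425707 11.33960978]
[ 0.52224659 -0.20774482  0.03647953] [-7.10614472  2.62629773 11.18783969]
[ 0.52222143 -0.20772313  0.03647242] [-6.43870478  2.71052087 10.81579063]
```

View pics/s11.png

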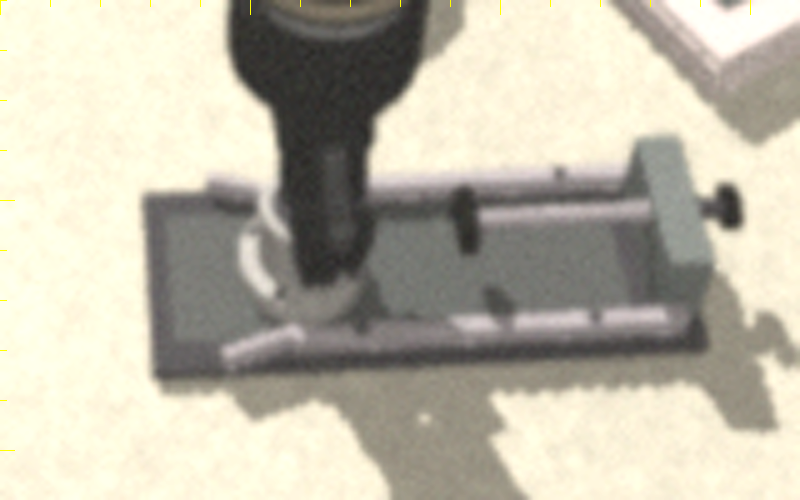

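Hub on the floor, pressed a little too hard (about 11 N). I'll ease it up.

Emit:
move_arm(
  commands=[
    {"offset": [-0.5,0,0],"roll": 0,"grip": 0.3},
    {"offset": [-1,0,0],"roll": 0,"grip": 0.3},
    {"offset": [-1,0,0],"roll": 0,"grip": 0.3},
    {"offset": [-1,0,0],"roll": 0,"grip": 0.3},
    {"offset": [-1,0,0],"roll": 0,"grip": 0.3},
  ],
)

```text
time_s: 17.02
ee_pos: [0.5231, -0.2081, 0.0365]
tcp_rot: [0.088, 0.702, -0.088, 0.701]
wrist_force: [-2.8, 1.4, 7.1]
width: 0.0388
```

Emit:
move_arm(
  commands=[
    {"offset": [-0.5,0,0],"roll": 0,"grip": 0.3},
    {"offset": [-1,0,0],"roll": 0,"grip": 0.3},
    {"offset": [-1.5,0,0],"roll": 0,"grip": 0.3},
    {"offset": [-1.8,0,0],"roll": 0,"grip": 0.3},
    {"offset": [-1.8,0,0],"roll": 0,"grip": 0.3},
  ],
)

```text
time_s: 17.43
ee_pos: [0.5231, -0.2081, 0.0368]
tcp_rot: [0.088, 0.702, -0.088, 0.702]
wrist_force: [-0.8, -0.0, -4.4]
width: 0.0387
```

```bash
cat >> h.py <<'E'
def st(n=4):
    P=[];F=[];W=[]
    for i in range(n):
        o=robot.get_obs();R=Ro.from_quat(o["tcp_rot"]).as_matrix();P.append(o['ee_pos']);F.append(R.T@o['wrist_force']);W.append(o['width']); c=robot.capture("top")
    P=np.array(P)*1000;F=np.array(F)
    L=np.array([.5692,-.2213,0.008])*1000;a=-.2507;d=P.mean(0)-L
    print("t",o['time_s'],"lane x,y,z mm",(np.cos(a)*d[0]+np.sin(a)*d[1]).round(2),(-np.sin(a)*d[0]+np.cos(a)*d[1]).round(2),d[2].round(2),"sd",P.std(0).round(2))
    print("toolF mean",F.mean(0).round(2),"sd",F.std(0).round(2),"w",np.mean(W).round(4)); return c
E
python3 -c "
from h import *
st()"
```

```text
t 17.5833 lane x,y,z mm -48.02 1.37 28.89 sd [0.03 0.02 0.07]
toolF mean [4.33 0.28 0.11] sd [0.29 0.65 0.68] w 0.0388
```

Emit:
move_arm(
  commands=[
    {"offset": [0,0,5],"roll": 0,"grip": 0.3},
    {"offset": [0,0,13],"roll": 0,"grip": 0.3},
    {"offset": [0,0,21],"roll": 0,"grip": 0.3},
    {"offset": [0,0,27],"roll": 0,"grip": 0.3},
    {"offset": [0,0,30],"roll": 0,"grip": 0.3},
  ],
)

```text
time_s: 18.05
ee_pos: [0.5542, -0.2162, 0.0379]
tcp_rot: [0.088, 0.701, -0.088, 0.702]
wrist_force: [-0.3, 0.9, -4.4]
width: 0.0387
```

```bash
python3 -c "
from h import *
c=st(3)
c=robot.capture('side')
zoom(c['image'],250,260,410,360,5,'pics/s12.png')"
```

```text
t 18.15 lane x,y,z mm -16.04 1.23 29.8 sd [0.44 0.16 0.11]
toolF mean [ 4.49 -0.03 -0.19] sd [0.12 0.65 0.38] w 0.0386
```

View pics/s12.png

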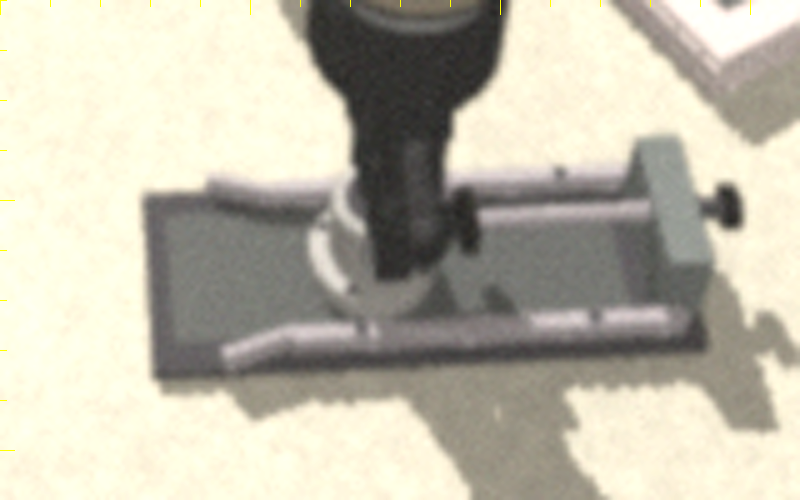

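The hub is about 12 mm short of the pad. I'll creep forward and lower it by about 1 mm.

Emit:
move_arm(
  commands=[
    {"offset": [0.3,0,1.2],"roll": 0,"grip": 0.3},
    {"offset": [0.6,0,2.4],"roll": 0,"grip": 0.3},
    {"offset": [0.9,0,3.6],"roll": 0,"grip": 0.3},
    {"offset": [1,0,4.8],"roll": 0,"grip": 0.3},
    {"offset": [1,0,6],"roll": 0,"grip": 0.3},
  ],
)

```text
time_s: 18.67
ee_pos: [0.5581, -0.2171, 0.0366]
tcp_rot: [0.088, 0.702, -0.088, 0.702]
wrist_force: [0.1, 0.7, -2.9]
width: 0.0389
```

```bash
python3 -c "
from h import *
c=st(3)"
```

```text
t 18.7667 lane x,y,z mm -11.56 1.31 28.57 sd [0.18 0.07 0.03]
toolF mean [ 3.48  0.16 -0.12] sd [0.39 0.51 0.12] w 0.0388
```

Light floor contact now. I'll keep creeping.

Emit:
move_arm(
  commands=[
    {"offset": [0,0,1],"roll": 0,"grip": 0.3},
    {"offset": [0,0,2],"roll": 0,"grip": 0.3},
    {"offset": [0,0,3],"roll": 0,"grip": 0.3},
    {"offset": [0,0,4],"roll": 0,"grip": 0.3},
    {"offset": [0,0,5],"roll": 0,"grip": 0.3},
  ],
)

```text
time_s: 19.23
ee_pos: [0.5629, -0.2183, 0.0366]
tcp_rot: [0.088, 0.702, -0.088, 0.702]
wrist_force: [-1.7, 1.1, -2.0]
width: 0.0388
```

```bash
python3 -c "
from h import *
c=st(3)
c=robot.capture('side')
zoom(c['image'],290,270,410,350,6,'pics/s13.png')"
```

```text
t 19.3333 lane x,y,z mm -6.65 1.35 28.54 sd [0.16 0.04 0.01]
toolF mean [ 1.83 -0.01 -1.12] sd [0.27 0.47 0.53] w 0.0388
```

View pics/s13.png

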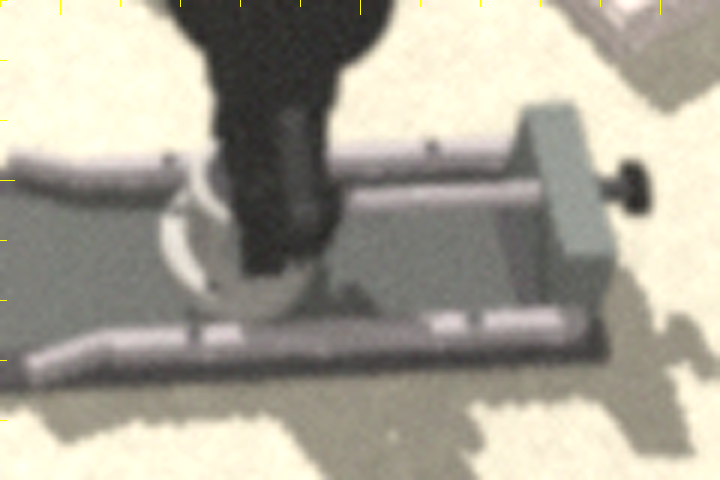

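Emit:
move_arm(
  commands=[
    {"offset": [0,0,0.6],"roll": 0,"grip": 0.3},
    {"offset": [0,0,1.2],"roll": 0,"grip": 0.3},
    {"offset": [0,0,1.8],"roll": 0,"grip": 0.3},
    {"offset": [0,0,2.4],"roll": 0,"grip": 0.3},
    {"offset": [0,0,3],"roll": 0,"grip": 0.3},
  ],
)

```text
time_s: 19.85
ee_pos: [0.5657, -0.219, 0.0365]
tcp_rot: [0.088, 0.702, -0.088, 0.701]
wrist_force: [-1.9, 0.2, 0.5]
width: 0.0387
```

```bash
python3 -c "
from h import *
c=st(3)"
```

```text
t 19.95 lane x,y,z mm -3.82 1.37 28.53 sd [0.12 0.03 0.01]
toolF mean [-0.05  0.08 -1.69] sd [0.38 0.25 0.37] w 0.0387
```

Emit:
move_arm(
  commands=[
    {"offset": [-0.2,0,0.6],"roll": 0,"grip": 0.3},
    {"offset": [-0.4,0,1.2],"roll": 0,"grip": 0.3},
    {"offset": [-0.6,0,1.8],"roll": 0,"grip": 0.3},
    {"offset": [-0.7,0,2.4],"roll": 0,"grip": 0.3},
    {"offset": [-0.7,0,3],"roll": 0,"grip": 0.3},
  ],
)

```text
time_s: 20.42
ee_pos: [0.5673, -0.2194, 0.0366]
tcp_rot: [0.088, 0.703, -0.088, 0.7]
wrist_force: [-4.3, 1.3, 0.1]
width: 0.0385
```

```bash
python3 -c "
from h import *
c=st(3)"
```

```text
t 20.5167 lane x,y,z mm -2.25 1.42 28.63 sd [0.02 0.01 0.01]
toolF mean [ 0.62 -0.   -3.9 ] sd [0.61 0.2  0.45] w 0.0388
```

Contact with the pad: about 3 N, and the hub advanced less than commanded. I'm increasing the push gradually.

Emit:
move_arm(
  commands=[
    {"offset": [0,0,0.4],"roll": 0,"grip": 0.3},
    {"offset": [0,0,0.8],"roll": 0,"grip": 0.3},
    {"offset": [0,0,1.2],"roll": 0,"grip": 0.3},
    {"offset": [0,0,1.6],"roll": 0,"grip": 0.3},
    {"offset": [0,0,1.6],"roll": 0,"grip": 0.3},
  ],
)

```text
time_s: 20.98
ee_pos: [0.5676, -0.2194, 0.0367]
tcp_rot: [0.088, 0.704, -0.088, 0.699]
wrist_force: [-7.4, 1.5, 2.1]
width: 0.039
```

```bash
python3 -c "
from h import *
c=st(3)"
```

```text
t 21.0833 lane x,y,z mm -1.96 1.44 28.66 sd [0.01 0.   0.  ]
toolF mean [-2.   -0.96 -7.79] sd [0.29 0.55 0.17] w 0.0387
```

Emit:
move_arm(
  commands=[
    {"offset": [-0.2,0,0.3],"roll": 0,"grip": 0.3},
    {"offset": [-0.4,0,0.6],"roll": 0,"grip": 0.3},
    {"offset": [-0.4,0,0.7],"roll": 0,"grip": 0.3},
    {"offset": [-0.4,0,0.7],"roll": 0,"grip": 0.3},
    {"offset": [-0.4,0,0.7],"roll": 0,"grip": 0.3},
  ],
)

```text
time_s: 21.55
ee_pos: [0.5677, -0.2195, 0.0367]
tcp_rot: [0.089, 0.704, -0.088, 0.699]
wrist_force: [-8.6, 1.3, 0.6]
width: 0.0391
```

```bash
python3 -c "
from h import *
c=st(4)"
```

```text
t 21.7 lane x,y,z mm -1.89 1.44 28.7 sd [0.01 0.01 0.01]
toolF mean [-0.61 -1.29 -8.58] sd [0.34 0.25 0.13] w 0.0388
```

The hand reads 8.6 N steady, so with floor drag of about 1 N the pad gets about 7.5–8.5 N. I'm easing the push before release.

Emit:
move_arm(
  commands=[
    {"offset": [0,0,-0.6],"roll": 0,"grip": 0.3},
    {"offset": [0,0,-1.2],"roll": 0,"grip": 0.3},
    {"offset": [0,0,-1.8],"roll": 0,"grip": 0.3},
    {"offset": [0,0,-2.4],"roll": 0,"grip": 0.3},
    {"offset": [0,0,-2.4],"roll": 0,"grip": 0.3},
  ],
)

```text
time_s: 22.17
ee_pos: [0.5675, -0.2194, 0.0367]
tcp_rot: [0.088, 0.702, -0.088, 0.701]
wrist_force: [-4.4, -0.5, -5.0]
width: 0.0389
```

```bash
python3 -c "
from h import *
c=st(4)"
```

```text
t 22.3167 lane x,y,z mm -2.07 1.45 28.75 sd [0.03 0.01 0.03]
toolF mean [ 5.55 -0.81 -4.07] sd [0.8  0.52 0.38] w 0.0387
```

Emit:
move_arm(
  commands=[
    {"offset": [0.3,0,-0.3],"roll": 0,"grip": 0.3},
    {"offset": [0.6,0,-0.6],"roll": 0,"grip": 0.3},
    {"offset": [0.9,0,-0.9],"roll": 0,"grip": 0.3},
    {"offset": [0.9,0,-1.1],"roll": 0,"grip": 0.3},
    {"offset": [0.9,0,-1.1],"roll": 0,"grip": 0.3},
  ],
)

```text
time_s: 22.78
ee_pos: [0.5676, -0.2194, 0.0367]
tcp_rot: [0.088, 0.701, -0.088, 0.702]
wrist_force: [-5.3, 0.1, -5.1]
width: 0.039
```

```bash
python3 -c "
from h import *
c=st(4)"
```

```text
t 22.9333 lane x,y,z mm -2.02 1.43 28.69 sd [0.   0.01 0.01]
toolF mean [ 5.01 -0.99 -4.63] sd [0.33 0.66 0.38] w 0.0388
```

Emit:
move_arm(
  commands=[
    {"offset": [0.4,0,-0.4],"roll": 0,"grip": 0.3},
    {"offset": [0.8,0,-0.8],"roll": 0,"grip": 0.3},
    {"offset": [1,0,-1.2],"roll": 0,"grip": 0.3},
    {"offset": [1,0,-1.5],"roll": 0,"grip": 0.3},
    {"offset": [1,0,-1.5],"roll": 0,"grip": 0.3},
  ],
)

```text
time_s: 23.4
ee_pos: [0.5674, -0.2194, 0.0365]
tcp_rot: [0.088, 0.7, -0.088, 0.703]
wrist_force: [-2.5, 1.3, -1.5]
width: 0.0387
```

```bash
python3 -c "
from h import *
c=st(4)
c=robot.capture('side')
zoom(c['image'],290,270,410,350,6,'pics/s14.png')"
```

```text
t 23.55 lane x,y,z mm -2.21 1.38 28.53 sd [0.01 0.02 0.01]
toolF mean [ 0.44  0.92 -2.76] sd [0.73 0.23 0.45] w 0.0386
```

View pics/s14.png

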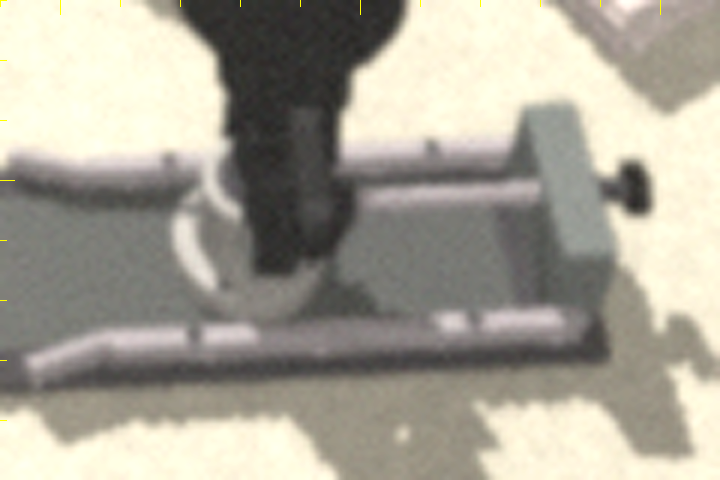

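About 2.8 N remains and the hub is on the floor. I'm releasing it.

Emit:
move_arm(
  commands=[
    {"offset": [0,0,0],"roll": 0,"grip": 0.5},
    {"offset": [0,0,0],"roll": 0,"grip": 0.7},
    {"offset": [0,0,0],"roll": 0,"grip": 1},
    {"offset": [0,0,0],"roll": 0,"grip": 1},
    {"offset": [0,0,0],"roll": 0,"grip": 1},
  ],
)

```text
time_s: 24.07
ee_pos: [0.5665, -0.2194, 0.0359]
tcp_rot: [0.088, 0.701, -0.088, 0.702]
wrist_force: [0.1, -0.2, -0.8]
width: 0.0849
```

Emit:
move_arm(
  commands=[
    {"offset": [-10,0,0],"roll": 0,"grip": 1},
    {"offset": [-30,0,0],"roll": 0,"grip": 1},
    {"offset": [-60,0,0],"roll": 0,"grip": 1},
    {"offset": [-95,0,-10],"roll": 0,"grip": 1},
    {"offset": [-120,0,-30],"roll": 0,"grip": 1},
  ],
)

```text
time_s: 24.48
ee_pos: [0.5399, -0.2129, 0.1596]
tcp_rot: [0.087, 0.699, -0.089, 0.704]
wrist_force: [0.3, -0.4, 1.0]
width: 0.0853
```

```bash
python3 -c "
from h import *
print(robot.get_obs()['width'],robot.get_obs()['ee_pos'])
c=robot.capture('side')
zoom(c['image'],290,270,410,350,6,'pics/s15.png')
cv2.imwrite('pics/s15f.png',c['image'][:,:,::-1])
c=robot.capture('wrist');cv2.imwrite('pics/w15.png',c['image'][:,:,::-1])"
```

```text
0.08526617062869023 [ 0.53990867 -0.21292899  0.15962481]
```

View pics/s15.png

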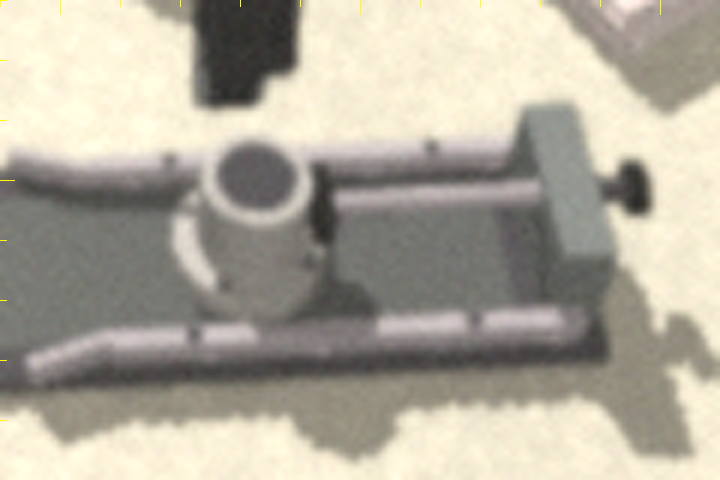

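View pics/s15f.png

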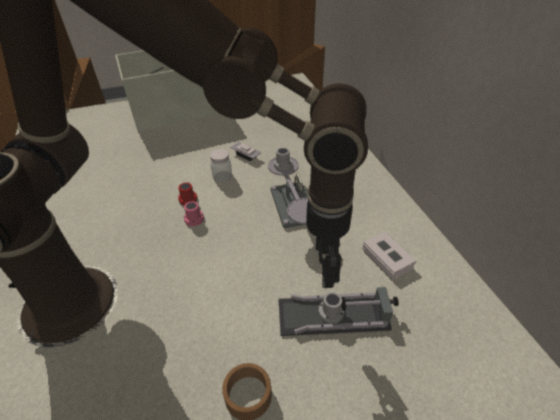

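View pics/w15.png

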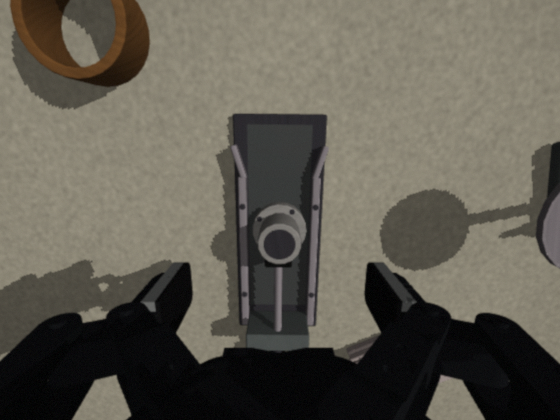

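```bash
python3 -c "
from h import *
c=robot.capture('wrist');zoom(c['image'],225,190,335,340,4,'pics/w16.png')"
```

```text
(no output)
```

View pics/w16.png

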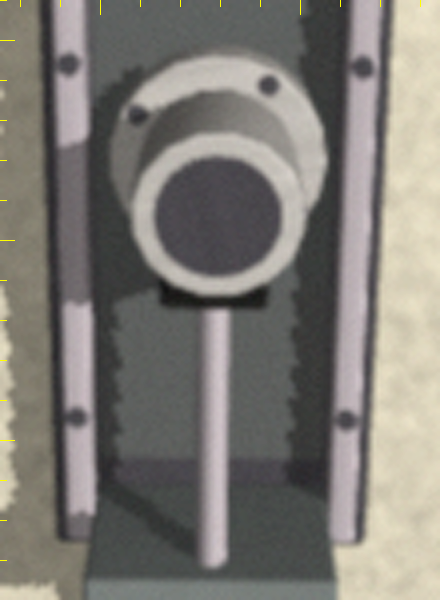

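The hub stands upright between the rails at about (279,243), with its barrel against the black pad and no visible gap. I'm handing the job in.

```bash
python3 -c "
from station import robot
print(robot.close_job())"
```

```text
the job is handed in; nothing more can be done
None
```

The weighing and the pressing are done, and I handed the job in at about 25 s of the 72 s limit. The hand-in reported no verdict.

- **Weighing:** I set one hub on each pan and let go. The right pan sank to its stop, so the hub that first stood on the right (about x 0.45, y 0.02) is the heavier one. The wrist load agreed: about 3.8–4.4 N for that hub, about 2.3 N for the other. The lighter hub is still upright on the left pan.
- **Pressing:** I lowered the heavier hub between the rails, slid it to the pad and pressed with 8.6 N at the hand. Allowing for floor drag, that is about 7–8.5 N on the pad. The most I read at the hand while on the pad was about 8.6 N. I eased to about 3 N before letting go.
- **Last checks:** The final pictures show the heavier hub upright, centred between the rails and against the pad with no visible gap. The gripper was open and clear, and the other objects looked to be where they started.
- **Not confirmed:** Contact with the pad after release is judged from the picture and the leftover push, because there was no force reading to check it. When I set the hub down in the lane, it pressed the floor with about 15–19 N for about a second before I eased it.

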